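# Dress the probe stem and put the setting blocks back in their rack

## Task

Take the short setting block off the fixture, slide every aluminium sleeve down over the upright probe stem and then the flanged steel collar on top of them, flange down, all resting flat on one another. Put every setting block, the short one too, upright into its own labelled pocket of the rack, fully down on the pocket floor. Some parts may be missing today; leave the screwdriver where it lies.

Things in the scene. Friction and masses are not known exactly. Their poses are not given: they have to be found in the camera images.
- fixture: fixed dark steel plate 170 (x) x 90 x 12 mm thick, origin at the centre of its underside on the table, z up; the upright stem stands on it 45 mm from the origin along +x, and at the start the short block stands on it between the stem and the end at -x, its long side along x
- stem_foot (a point): foot of the stem on the top face of the plate (12 mm above the table); the stem is an upright aluminium round, 20 mm diameter, 80 mm high above the plate, its top 9 mm tapered to 10 mm diameter; axes as the fixture's
- stem_tip (a point): centre of the stem's top end, 92 mm above the table
- sleeve1: plain aluminium sleeve (ring) lying flat, outside 54 mm, bore 25 mm, 20 mm high, origin at the centre of its underside, z up; may be absent
- sleeve2: a second sleeve, like sleeve1; may be absent
- collar: steel collar with a flange at its foot: flange 64 mm diameter x 10 mm thick, neck 44 mm diameter above it, 32 mm high in all, bore 25 mm, origin at the centre of its underside, z up
- block_short: setting block, plain steel, bar 66 x 28 mm, 40 mm high, origin at the centre of its underside, z up, x along its length; at the start on the fixture's plate
- block_long: setting block, plain steel, bar 110 x 28 mm, 40 mm high, origin at the centre of its underside, z up, x along its length; may be absent
- block_square: setting block, plain steel, square 50 x 50 mm, 40 mm high, origin at the centre of its underside, z up, x and y along its sides; may be absent
- block_round: setting block, plain steel, round, 54 mm diameter, solid, 40 mm high, origin at the centre of its underside, z up; may be absent
- block_pin: setting block, plain steel, round, 36 mm diameter, solid, 40 mm high, origin at the centre of its underside, z up; may be absent
- slot_short: short bar's pocket: fixed grey module 165 (x) x 84 mm, 20 mm high, on the rack; origin on its underside (6 mm above the table) below the pocket's centre, z up; pocket 78 x 40 mm, 12 mm deep, floor 8 mm and mouth 20 mm above the origin; black floor; white label with the block's outline in black, 76 mm from the origin towards -x. x axis along the pocket's length.
- slot_long: long bar's pocket: fixed grey module 165 (x) x 84 mm, 20 mm high, on the rack; origin on its underside (6 mm above the table) below the pocket's centre, z up; pocket 122 x 40 mm, 12 mm deep, floor 8 mm and mouth 20 mm above the origin; black floor; white label with the block's outline in black, 76 mm from the origin towards -x. x axis along the pocket's length.
- slot_square: square block's pocket: fixed grey module 165 (x) x 84 mm, 20 mm high, on the rack; origin on its underside (6 mm above the table) below the pocket's centre, z up; pocket 62 x 62 mm, 12 mm deep, floor 8 mm and mouth 20 mm above the origin; black floor; white label with the block's outline in black, 76 mm from the origin towards -x. x axis along the module.
- slot_round: large round block's pocket: fixed grey module 165 (x) x 84 mm, 20 mm high, on the rack; origin on its underside (6 mm above the table) below the pocket's centre, z up; pocket 66 mm diameter, 12 mm deep, floor 8 mm and mouth 20 mm above the origin; black floor; white label with the block's outline in black, 76 mm from the origin towards -x. 
- slot_pin: small round block's pocket: fixed grey module 165 (x) x 84 mm, 20 mm high, on the rack; origin on its underside (6 mm above the table) below the pocket's centre, z up; pocket 48 mm diameter, 12 mm deep, floor 8 mm and mouth 20 mm above the origin; black floor; white label with the block's outline in black, 76 mm from the origin towards -x. 
- driver: screwdriver with a red handle lying on the table, 190 mm long; not to be moved
There are look-alikes about, which are no part of the job. What is shaped like the block_pin but black or orange is not meant.

How it is judged (in metres and radians):
On the way, in this order (a step that is already met when the one before it is completed fails the run):
1. the short setting block is taken off the fixture (horizontal distance between block_short and stem_foot above 0.12 m), for 0.2 s.
2. every sleeve present is on the stem, down on the plate or on the other sleeve (horizontal distance between each of sleeve1, sleeve2 and stem_foot below 0.008 m and z of sleeve1 in the frame of stem_foot between -0.003 and 0.024 m and angle between each of sleeve1, sleeve2's own z axis and vertical below 0.1 rad and z of sleeve2 in the frame of stem_foot between -0.003 and 0.024 m), for 0.2 s.
3. the collar is on the stem, flange down on top of the sleeves (horizontal distance between collar and stem_foot below 0.008 m and z of collar in the frame of stem_foot between -0.003 and 0.044 m and angle between collar's own z axis and vertical below 0.1 rad and z of collar in the frame of sleeve1 above 0.015 m and z of collar in the frame of sleeve2 above 0.015 m), for 0.2 s.
At the end, for the whole second after the job is handed in: Sleeves flat on the stem (within 8 mm of its axis, underside at most 24 mm above the plate), collar upright above them (at most 44 mm), every block present upright within 11 mm of its own pocket's centre and 3 mm of its floor; all released and at rest (all of step 2 and all of step 3 and horizontal distance between block_short and slot_short below 0.011 m and z of block_short in the frame of slot_short between 0.005 and 0.011 m and angle between each of block_short, block_long, block_square, block_round, block_pin's own z axis and vertical below 0.1 rad and horizontal distance between block_long and slot_long below 0.011 m and z of block_long in the frame of slot_long between 0.005 and 0.011 m and horizontal distance between block_square and slot_square below 0.011 m and z of block_square in the frame of slot_square between 0.005 and 0.011 m and horizontal distance between block_round and slot_round below 0.011 m and z of block_round in the frame of slot_round between 0.005 and 0.011 m and horizontal distance between block_pin and slot_pin below 0.011 m and z of block_pin in the frame of slot_pin between 0.005 and 0.011 m and linear speed of each of sleeve1, sleeve2, collar, block_short, block_long, block_square, block_round, block_pin below 0.03 m/s); the robot touches nothing.
It fails at once if the screwdriver is moved more than 30 mm (distance of driver from where it was at the start of the episode above 0.03 m).
Of block_long, block_square, block_round, block_pin only 3 to 4 are there at a start; the rules pass over those that are not, and their reading is None.
Of sleeve1, sleeve2 only 1 to 2 are there at a start; the rules pass over those that are not, and their reading is None.
At some moment in a run one of sleeve1, sleeve2, collar, block_long, block_square, block_round may be knocked a few centimetres aside while the robot is not near it.
It also fails if it takes over 210 s, if anything falls off the work surface, if the arm or the gripper's body presses on something with over 40 N, if the wrist force passes 120 N, or if a joint passes its speed limit or range.

## Robot

A 7-joint arm with a two-finger parallel gripper is mounted at the origin on the work surface. World frame = base frame: x ahead of the robot, y to its left, z up, the work surface at z = 0. Lengths are in mm, angles in rad, forces in N, time in s.
With the tool pointing down it reaches from about 425 to 950 mm from the base axis. Payload 16.7 kg.
Tool frame: the origin (TCP) lies at the very end of the fingers, on their centre line; the grasp point (between the pads) lies ctrl.hold_point_z behind it (ctrl.hold_point_z is the distance from the TCP to the grasp point, in mm); z points along the fingers, y is the direction in which the jaws open and shut (so a half turn about z gives the same grasp; the last joint's range is limited). The gripper opens to 94 mm and grips with 3 to 60 N. Pads are 16 mm wide; open, the fingers measure 119 mm over their backs; the gripper's body (75 mm by 177 mm) begins 78 mm behind the grasp point.
Start: joints at [-1.268, 0.426, 0.074, 1.606, -0.034, 1.111, -0.067], TCP at [295.3, 606.937, 205.467] pointing down, gripper open.
Joint ranges: [-2.85, 2.85], [-0.5, 2.14], [-1.23, 1.37], [0.21, 2.46], [-1.02, 4.16], [0.16, 2.05], [-2.73, 2.73]. Speed limits (rad/s): [1.89, 1.89, 2.39, 2.39, 3.01, 3.01, 3.01].

## Interface

Orientations are given as a rotation vector (axis times angle).
In Python, from station import ctrl, vision gives the robot as it stands.
- The arm moves only by the tool drive_tool, never from a script. Its argument "series" is a list that holds one entry, the list of rows, each a list of 5 numbers: the closure, from -1 (fully open) to 1 (shut), so that 0 is half open, then the shift along the tool's x, y, z in cm, then the turn about the tool's z in rad. A call has 1 to 10 rows; each row is the pose to reach, as a shift and turn from the pose commanded when the call began, along the tool's axes at that moment; what a row does not reach only later rows make up. A row lasts 1/10 s, in which the tool goes at most 50 mm and 8.59 degrees, less where a joint would pass 70% of its speed; a pose out of reach is approached as far as the arm can. A call with a gripper value outside its range is refused whole. The fingers move at their own pace and stop on an object; the grip force is fixed at half the most. Time passes only in rows, so rows that repeat a pose let the fingers close. It gives the time, the measured TCP pose, the force and the opening at its end, in the units of the state.
- ctrl.state(): the state, without advancing time (a new reading comes with each control period).
- vision.camera(name): name is "side" or "top" or "wrist"; returns the picture (384x512x3 uint8, blue, green, red); there is no depth.
- vision.camera_params(name): a dict with "vfov" (degrees; the focal length in pixels is half the picture's height over the tangent of half this angle, whatever the lens; pixels are square), "cx", "cy" (the principal point, pixels), "cam_to_world" (4x4, takes a point from camera to world coordinates). Camera axes: x right, y down, z forward; pixel columns grow to the right and rows downward; lengths in mm; the calibration is good to about 2 mm. The wrist camera is an equidistant fisheye: a pixel r from the principal point sees the ray r / f radians off the axis. A picture is of the moment at which its call begins: read the wrist's pose just before it. camera_params takes no time and is no camera call; for the wrist camera it gives the pose at the moment of the call.
- ctrl.sign_off(): hands the job in, once; it reports no verdict.
The state is a dict: "clock": time; "qpos": joint angles; "dq": joint speeds; "effort": joint torques, N m; "eef_pos": TCP position; "orientation": TCP orientation; "force": force on the tool from outside, world axes, zero at the start; "wrist_torque": the same for the moment, N m; "width": finger opening in mm.
Only numpy, scipy, OpenCV 4.12 (cv2) and the standard library are available. Lean on these libraries where they do the work, as an engineer would, in place of code of your own. Each camera call takes 0.05 s, during which the arm holds its last target.

## Working session

There is one attempt and no reset: what is moved stays moved. The work goes in short steps, Python scripts to look and compute and a tool call to move; the robot and the scene stay as the last step left them, time stands still between calls to the robot, and variables do not carry over. Pictures are saved under pics/ and viewed, and the job is handed in when it is done.

Besides the shell and the picture viewer there is one more tool, called after "Call:" as name(argument=value, ...), one argument or row to a line, values as JSON. drive_tool: Moves the arm, as the interface text tells. Its arguments: {"type":"object","properties":{"series":{"type":"array"}},"required":["series"]}

```bash
ls; mkdir -p pics
python3 - <<'E'
from station import ctrl, vision
import cv2
s=ctrl.state(); print(s, ctrl.hold_point_z)
for n in ("top","side","wrist"):
    p=vision.camera_params(n); print(n,p)
    cv2.imwrite(f"pics/{n}0.png",vision.camera(n))
E
```

```text
pics
{'clock': 0.0, 'qpos': array([-1.26750931,  0.42673934,  0.07391267,  1.60660742, -0.03411175,
        1.11078867, -0.0670921 ]), 'dq': array([-0.00147607,  0.00035762, -0.0016615 , -0.00028376,  0.00118574,
       -0.00017836, -0.00149704]), 'effort': array([-3.47682271e-04, -9.35805845e+01,  3.66632201e+00, -4.54220331e+01,
       -4.89257451e-02,  1.99667114e-02,  1.07444437e-04]), 'eef_pos': array([295.16421323, 606.55955918, 204.77238595]), 'orientation': array([-7.05266273e-01, -3.06122112e+00,  1.99301265e-03]), 'force': array([-0.17967418,  0.40444251,  0.44930411]), 'wrist_torque': array([-0.00310856, -0.01560889,  0.03233567]), 'width': 94.05175457888275} 18.8
top {'vfov': 47.5455627430448, 'cx': 252.92982765939013, 'cy': 188.53138839988583, 'cam_to_world': array([[ 1.18620801e-02, -9.91993285e-01,  1.25732307e-01,
         3.56216686e+02],
       [-9.99898967e-01, -1.27524993e-02, -6.27930957e-03,
        -2.55142084e+00],
       [ 7.83243408e-03, -1.25645118e-01, -9.92044332e-01,
         1.37266777e+03],
       [ 0.00000000e+00,  0.00000000e+00,  0.00000000e+00,
   
[... 211 characters left out ...]

       [-7.87721827e-02,  5.99847147e-01, -7.96227570e-01,
         8.96944708e+02],
       [-7.39417569e-03, -7.99039040e-01, -6.01233681e-01,
         7.57182502e+02],
       [ 0.00000000e+00,  0.00000000e+00,  0.00000000e+00,
         1.00000000e+00]])}
wrist {'vfov': 65.70646984690485, 'cx': 255.5203092608375, 'cy': 191.60510420714004, 'cam_to_world': array([[ 4.37860096e-01,  8.72875351e-01,  2.15330348e-01,
         2.32947896e+02],
       [ 8.99042987e-01, -4.24984077e-01, -1.05405130e-01,
         6.38042438e+02],
       [-4.93570338e-04,  2.39743939e-01, -9.70836031e-01,
         3.84596472e+02],
       [ 0.00000000e+00,  0.00000000e+00,  0.00000000e+00,
         1.00000000e+00]])}
```

Run:
```python
import cv2
for n in ("top","side","wrist"):
    im=cv2.imread(f"pics/{n}0.png"); cv2.imwrite(f"pics/{n}0b.png",cv2.resize(im,None,fx=1.5625,fy=1.5625,interpolation=cv2.INTER_CUBIC))
```

```text
(no output)
```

View pics/top0b.png

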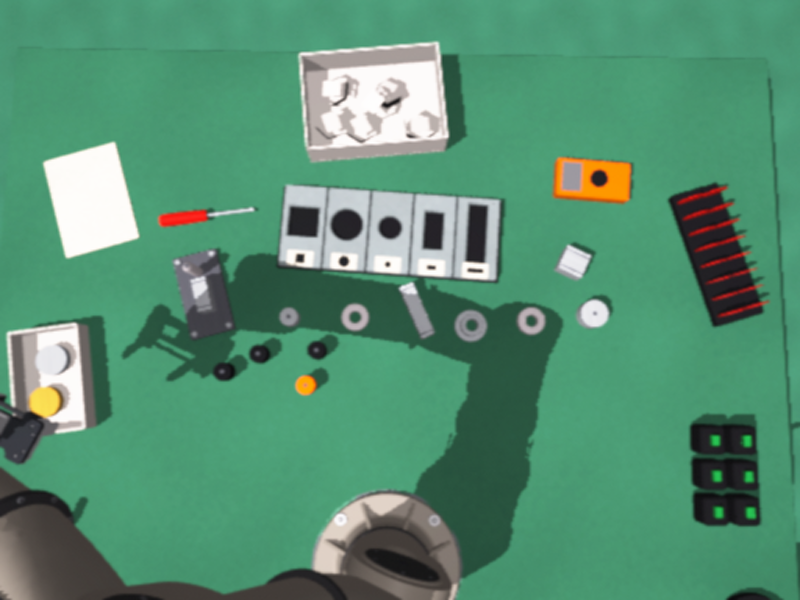

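View pics/side0b.png

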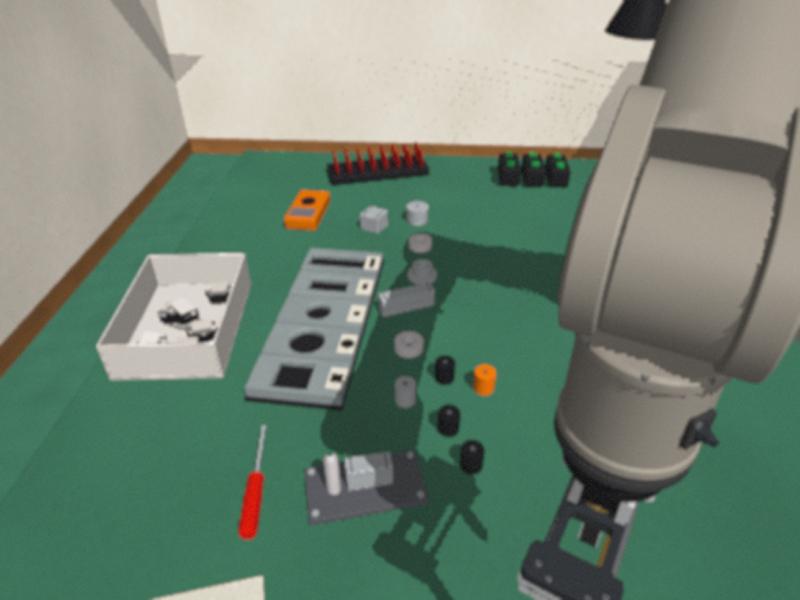

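View pics/wrist0b.png

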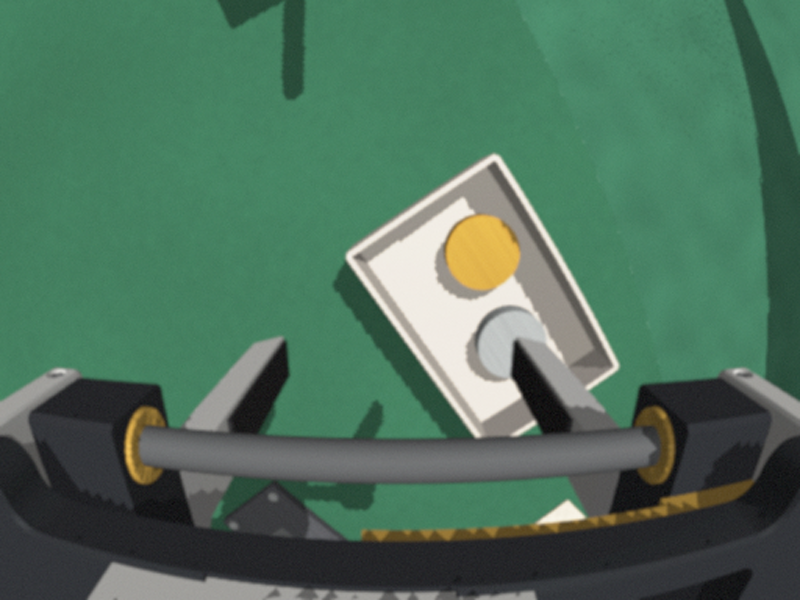

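```bash
cat > h.py <<'E'
import numpy as np, cv2
from scipy.spatial.transform import Rotation as R
from station import ctrl, vision
def ray(name,p,uv):
    u,v=uv; f=192/np.tan(np.radians(p['vfov'])/2)
    d=np.array([(u-p['cx'])/f,(v-p['cy'])/f,1.0])
    if name=='wrist':
        r=np.hypot(d[0],d[1])
        if r>0: d=np.array([d[0]/r*np.sin(r),d[1]/r*np.sin(r),np.cos(r)])
    T=np.array(p['cam_to_world']); d=T[:3,:3]@d
    return T[:3,3],d/np.linalg.norm(d)
def onz(name,p,uv,z):
    o,d=ray(name,p,uv); return o+d*(z-o[2])/d[2]
def proj(name,p,P):
    T=np.array(p['cam_to_world']); c=T[:3,:3].T@(np.array(P,float)-T[:3,3]); f=192/np.tan(np.radians(p['vfov'])/2)
    if name=='wrist':
        r=np.hypot(c[0],c[1]); a=np.arctan2(r,c[2]); return np.array([p['cx']+f*a*c[0]/r,p['cy']+f*a*c[1]/r])
    return np.array([p['cx']+f*c[0]/c[2],p['cy']+f*c[1]/c[2]])
def two(rays):
    A=np.zeros((3,3));b=np.zeros(3)
    for o,d in rays:
        M=np.eye(3)-np.outer(d,d);A+=M;b+=M@o
    x=np.linalg.solve(A,b); return x,[np.linalg.norm((np.eye(3)-np.outer(d,d))@(x-o)) for o,d in rays]
def tool():
    s=ctrl.state(); return np.array(s['eef_pos']),R.from_rotvec(s['orientation']).as_matrix(),s
def yaw():  # world direction of tool x
    p,M,s=tool(); return np.arctan2(M[1,0],M[0,0])
def go(x,y,z=None,jaw=None):
    """shift in tool axes (cm) to TCP target; jaw = world angle(rad) of the jaw-opening axis (tool y)"""
    p,M,s=tool(); z=p[2] if z is None else z
    d=M.T@(np.array([x,y,z])-p)/10
    out=np.round(d,2); t=0
    if jaw is not None:
        a=np.arctan2(M[1,1],M[0,1]); t=(jaw-a+np.pi/2)%np.pi-np.pi/2
        t=-t  # tool z points down
    print('tcp',np.round(p,1),'q7',round(s['qpos'][6],2),'shift cm',out,'turn',round(t,3),'(alt',round(t-np.sign(t)*np.pi,3),') F',np.round(s['force'],1),'w',round(s['width'],1),'t',round(s['clock'],1))
    return d,t
def snap(name,fn,sc=1.5625):
    p=vision.camera_params(name); im=vision.camera(name)
    cv2.imwrite('pics/'+fn+'.png',im); cv2.imwrite('pics/'+fn+'_b.png',cv2.resize(im,None,fx=sc,fy=sc,interpolation=cv2.INTER_CUBIC))
    np.save('pics/'+fn+'.npy',p,allow_pickle=True); return p,im
def load(fn):
    return np.load('pics/'+fn+'.npy',allow_pickle=True).item(), cv2.imread('pics/'+fn+'.png')
E
python3 - <<'E'
from h import *
p=vision.camera_params('top'); q=vision.camera_params('side')
for n,t,sd,z in [('fix',(204,294),(366,486),12),('pin',(289,316),(405,390),40),('slv',(355,317),(409,344),20),('long',(416,309),(406,300),40),('collar',(471,325),(422,270),32),('slv',(531,320),(421,241),20),('sq',(574,261),(375,216),40),('rnd',(594,313),(418,210),40),
 ('Psq',(303,221),(295,377),14),('Prd',(347,224),(307,343),14),('Ppin',(390,228),(318,313),14),('Psh',(434,230),(328,286),14),('Plong',(477,232),(338,262),14),('rack TL',(288,186),(310,250),26),('rackBR',(497,281),(340,404),26),('drv',(205,215),(255,490),10)]:
    t=np.array(t)/1.5625; sd=np.array(sd)/1.5625
    a=onz('top',p,t,z); b=onz('side',q,sd,z)
    print(n,np.round(a,0),np.round(b,0),'r',round(np.hypot(*a[:2])), np.round(two([ray('top',p,t),ray('side',q,sd)])[0],0))
E
```

```text
fix [525. 373.  12.] [523. 383.  12.] r 644 [525. 376.   2.]
pin [480. 197.  40.] [479. 217.  40.] r 519 [481. 200.  22.]
slv [482.  68.  20.] [481.  83.  20.] r 486 [482.  69.   8.]
long [497. -52.  40.] [494. -23.  40.] r 500 [498. -53.  16.]
collar [ 468. -161.   32.] [ 468. -138.   32.] r 495 [ 469. -164.   14.]
slv [ 480. -283.   20.] [ 477. -272.   20.] r 557 [ 479. -284.   12.]
sq [ 597. -366.   40.] [ 591. -345.   40.] r 700 [ 597. -370.   26.]
rnd [ 494. -403.   40.] [ 490. -380.   40.] r 637 [ 493. -407.   25.]
Psq [677. 178.  14.] [674. 175.  14.] r 700 [674. 178.  17.]
Prd [672.  89.  14.] [671.  87.  14.] r 678 [671.  89.  16.]
Ppin [665.   1.  14.] [667.  -2.  14.] r 665 [665.   1.  17.]
Psh [662. -89.  14.] [663. -92.  14.] r 668 [662. -88.  17.]
Plong [ 659. -176.   14.] [ 656. -182.   14.] r 682 [ 656. -176.   19.]
rack TL [746. 209.  26.] [ 723. -208.   26.] r 775 [647. 167. 280.]
rackBR [ 557. -214.   26.] [583. 242.  26.] r 597 [ 681. -310. -591.]
drv [688. 379.  10.] [683. 400.  10.] r 785 [692. 385. -12.]
```

Run:
```python
from h import *
p,M,s=tool(); print(M.round(3))
go(610,335,190)
```

```text
[[-0.899  0.437 -0.   ]
 [ 0.437  0.899 -0.001]
 [-0.    -0.001 -1.   ]]
tcp [295.2 606.7 205. ] q7 -0.07 shift cm [-40.2  -10.66   1.51] turn 0 (alt 0.0 ) F [0.  0.5 0.1] w 93.7 t 0.1
```

Call:
drive_tool(
  series=[
    [[-1, -40.2, -10.7, 1.5, 0], [-1, -40.2, -10.7, 1.5, 0], [-1, -40.2, -10.7, 1.5, 0], [-1, -40.2, -10.7, 1.5, 0], [-1, -40.2, -10.7, 1.5, 0], [-1, -40.2, -10.7, 1.5, 0], [-1, -40.2, -10.7, 1.5, 0], [-1, -40.2, -10.7, 1.5, 0], [-1, -40.2, -10.7, 1.5, 0], [-1, -40.2, -10.7, 1.5, 0]],
  ],
)

```text
clock: 1.15
eef_pos: [612.0, 331.6, 189.9]
orientation: [0.712, 3.059, -0.002]
force: [-0.1, 0.7, -0.1]
width: 94.0
```

Run:
```python
from h import *
snap('wrist','w1'); go(610,335,190)
```

```text
tcp [610.3 333.9 189.9] q7 0.6 shift cm [ 0.08  0.08 -0.01] turn 0 (alt 0.0 ) F [-1.2  0.7 -0.3] w 94.1 t 1.2
```

View pics/w1_b.png

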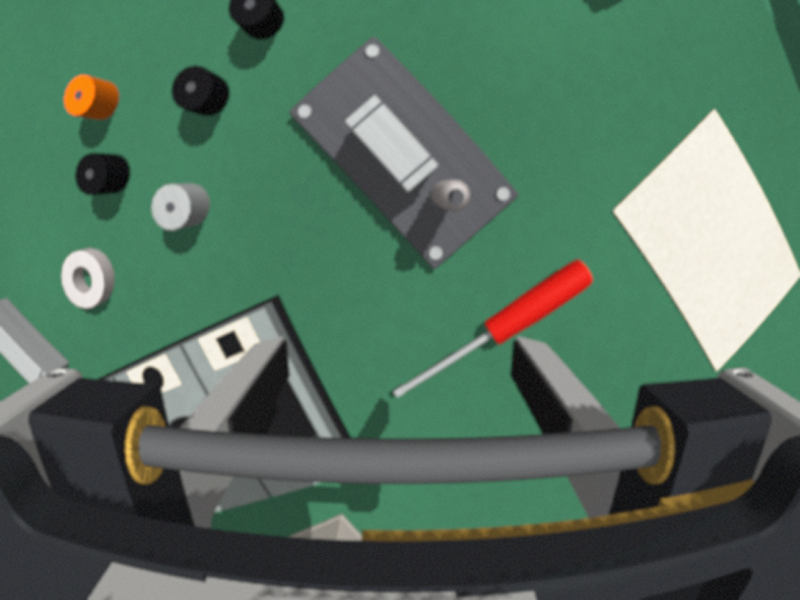

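Run:
```python
from h import *
snap('wrist','w2',2.0)
p,im=load('w2')
cv2.imwrite('pics/w2c.png',cv2.resize(im[10:190,20:360],None,fx=2.35,fy=2.35,interpolation=cv2.INTER_CUBIC))
```

Call:
drive_tool(
  series=[
    [[-1, -2, -6, 4, 0], [-1, -2, -12, 4, 0], [-1, -2, -12, 4, 0], [-1, -2, -12, 4, 0], [-1, -2, -12, 4, 0], [-1, -2, -12, 4, 0]],
  ],
)

```text
clock: 1.85
eef_pos: [575.2, 220.6, 150.8]
orientation: [0.701, 3.062, 0.002]
force: [-0.5, -1.0, -0.3]
width: 94.3
```

Run:
```python
from h import *
snap('wrist','w3',2.0)
p,im=load('w3')
cv2.imwrite('pics/w3c.png',cv2.resize(im[0:200,0:340],None,fx=2.35,fy=2.35,interpolation=cv2.INTER_CUBIC))
```

```text
(no output)
```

View pics/w2c.png

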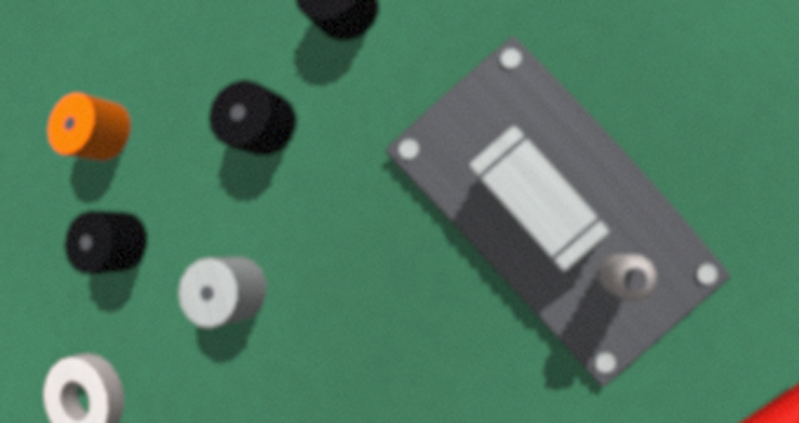

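View pics/w3c.png

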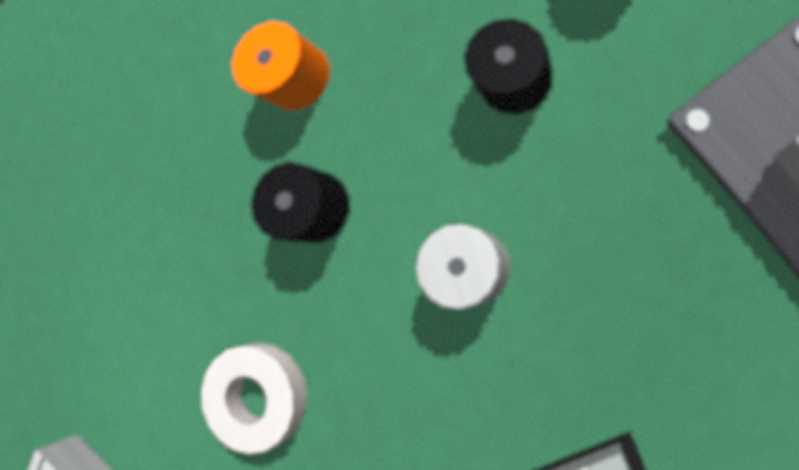

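Run:
```python
from h import *
p,im=load('w2')
f=lambda u,v,o=(20,10):(u/2.35+o[0],v/2.35+o[1])
W=lambda u,v,z:onz('wrist',p,f(u,v),z)
sc=[W(*a,13)for a in [(511,58),(408,150),(707,273),(606,363)]]
c=np.mean(sc,0); d=(sc[2]+sc[3]-sc[0]-sc[1])/2; e=(sc[0]-sc[1]+sc[2]-sc[3])/2
print('plate',c.round(1),np.linalg.norm(d[:2]).round(1),np.linalg.norm(e[:2]).round(1),'ang',np.degrees(np.arctan2(d[1],d[0])).round(1),np.degrees(np.arctan2(e[1],e[0])).round(1))
ux=d/np.linalg.norm(d); print('stem expected',(c+45*ux).round(1))
print('stem tip hole',W(634,279,92).round(1))
bl=[W(*a,52) for a in [(470,165),(520,126),(609,230),(563,270)]]
b=np.mean(bl,0); L=(bl[2]+bl[3]-bl[0]-bl[1])/2
print('short',b.round(1),np.linalg.norm(L).round(1),np.linalg.norm(bl[0]-bl[1]).round(1),np.degrees(np.arctan2(L[1],L[0])).round(1))
q,im3=load('w3')
g=lambda u,v:(u/2.35,v/2.35)
for n,a,b,z in [('pin',(208,293),(457,267),40),('slv',(78,398),(248,399),20),('screw',(408,150),(698,120),13)]:
    print(n,W(*a,z).round(1),onz('wrist',q,g(*b),z).round(1),two([ray('wrist',p,f(*a)),ray('wrist',q,g(*b))]))
```

```text
plate [526.4 378.9  13. ] 150.5 70.7 ang 16.1 106.2
stem expected [569.6 391.4  13. ]
stem tip hole [569.5 390.5  92. ]
short [520.7 372.4  52. ] 63.3 28.7 14.2
pin [480.4 202.1  40. ] [480.6 201.1  40. ] (array([480.11386695, 200.71403664,  37.36017812]), [np.float64(0.22714978832253974), np.float64(0.22714978832251165)])
slv [482.7  76.4  20. ] [483.   73.8  20. ] (array([481.71467995,  69.34593661,  11.77024726]), [np.float64(0.5628495635511706), np.float64(0.5628495635511943)])
screw [463.8 324.   13. ] [464.1 324.6  13. ] (array([464.35048783, 324.1826696 ,  14.92878463]), [np.float64(0.07146410401903877), np.float64(0.07146410401904563)])
```

Run:
```python
from h import *
go(521,373,110,np.radians(105.5))
```

```text
tcp [575.3 220.4 150.7] q7 0.73 shift cm [11.53 11.38  4.08] turn -0.721 (alt 2.421 ) F [ 0.3 -0.1  0.6] w 93.9 t 1.9
```

Call:
drive_tool(
  series=[
    [[-1, 11.5, 11.4, 4, -0.15], [-1, 11.5, 11.4, 4, -0.3], [-1, 11.5, 11.4, 4, -0.45], [-1, 11.5, 11.4, 4, -0.6], [-1, 11.5, 11.4, 4, -0.72], [-1, 11.5, 11.4, 4, -0.72], [-1, 11.5, 11.4, 4, -0.72], [-1, 11.5, 11.4, 4, -0.72]],
  ],
)

```text
clock: 2.7
eef_pos: [522.2, 370.8, 110.6]
orientation: [-0.413, 3.114, -0.0]
force: [0.8, -0.1, -0.0]
width: 94.0
```

Run:
```python
from h import *
go(521,373,27,np.radians(105.5))
snap('wrist','w4')
```

```text
tcp [522.2 370.8 110.6] q7 1.12 shift cm [0.06 0.24 8.36] turn -0.007 (alt 3.135 ) F [ 0.8 -0.1 -0. ] w 94.0 t 2.7
```

View pics/w4_b.png

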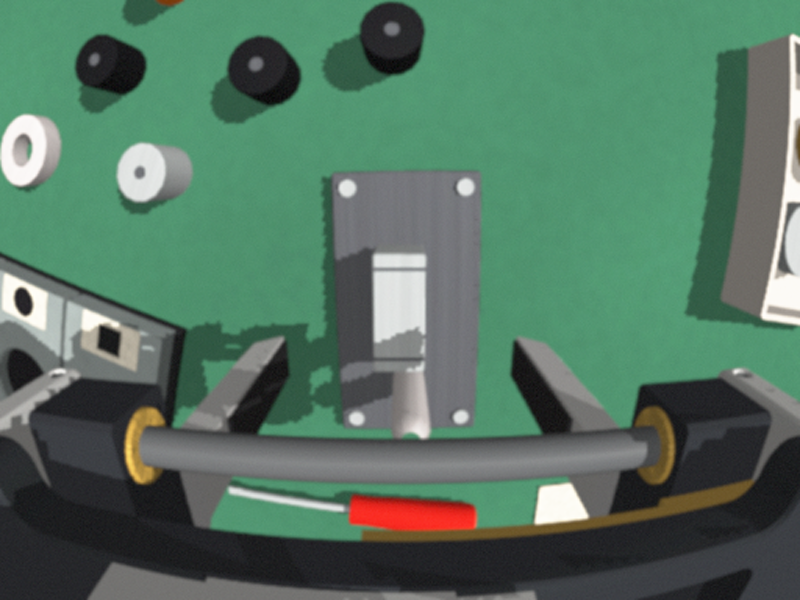

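Run:
```python
from h import *
p,im=load('w4')
W=lambda u,v,z:onz('wrist',p,(u/1.5625,v/1.5625),z)
bl=[W(*a,52) for a in [(373,252),(426,252),(425,371),(372,371)]]
print(np.array(bl).round(1),np.mean(bl,0).round(1)); L=(bl[2]+bl[3]-bl[0]-bl[1])/2; print(np.linalg.norm(L),np.degrees(np.arctan2(L[1],L[0])))
sc=[W(*a,13) for a in [(347,188),(466,187),(357,418),(461,417)]]; print(np.array(sc).round(1),np.mean(sc,0).round(1))
print('tcp px',proj('wrist',p,(522,371,110))*1.5625, proj('wrist',p,(522,371,27))*1.5625)
```

```text
[[491.4 349.4  52. ]
 [484.2 375.9  52. ]
 [548.1 393.6  52. ]
 [555.7 365.2  52. ]] [519.8 371.   52. ]
66.22197263673138 14.608892809374584
[[463.8 324.   13. ]
 [444.7 392.1  13. ]
 [608.5 365.6  13. ]
 [589.8 433.4  13. ]] [526.7 378.8  13. ]
tcp px [397.75746592 356.27385213] [397.92807773 305.52881346]
```

Call:
drive_tool(
  series=[
    [[-1, 0.2, 0, 4, 0], [-1, 0.2, 0, 7, 0], [-1, 0.2, 0, 8.3, 0], [-1, 0.2, 0, 8.3, 0], [1, 0.2, 0, 8.3, 0], [1, 0.2, 0, 8.3, 0], [1, 0.2, 0, 8.3, 0], [1, 0.2, 0, 8.3, 0], [1, 0.2, 0, 8.3, 0], [1, 0.2, 0, 8.3, 0]],
  ],
)

```text
clock: 3.75
eef_pos: [520.0, 370.5, 27.7]
orientation: [-0.418, 3.113, 0.0]
force: [2.0, -0.0, -0.3]
width: 49.6
```

Call:
drive_tool(
  series=[
    [[1, 0, 0, 0, 0], [1, 0, 0, 0, 0], [1, 0, 0, -3, 0], [1, 0, 0, -6, 0], [1, 0, 0, -10, 0], [1, 0, 0, -12, 0], [1, 0, 0, -12, 0]],
  ],
)

```text
clock: 4.45
eef_pos: [521.1, 371.3, 150.3]
orientation: [-0.418, 3.11, 0.004]
force: [0.9, -0.3, -4.4]
width: 27.3
```

Run:
```python
from h import *
go(750,-89,150,np.radians(87.1))
```

```text
tcp [521.1 371.3 150.3] q7 1.12 shift cm [-9.930e+00 -5.044e+01 -3.000e-02] turn 0.318 (alt -2.824 ) F [ 0.9 -0.3 -4.4] w 27.3 t 4.5
```

Run:
```python
from h import *
go(745,-20,200,np.radians(87.1))
```

```text
tcp [521.1 371.3 150.3] q7 1.12 shift cm [-11.29 -43.64  -5.01] turn 0.318 (alt -2.824 ) F [ 0.9 -0.3 -4.4] w 27.3 t 4.5
```

Call:
drive_tool(
  series=[
    [[1, -11.3, -43.6, -5, 0.1], [1, -11.3, -43.6, -5, 0.2], [1, -11.3, -43.6, -5, 0.32], [1, -11.3, -43.6, -5, 0.32], [1, -11.3, -43.6, -5, 0.32], [1, -11.3, -43.6, -5, 0.32], [1, -11.3, -43.6, -5, 0.32], [1, -11.3, -43.6, -5, 0.32], [1, -11.3, -43.6, -5, 0.32], [1, -11.3, -43.6, -5, 0.32]],
  ],
)

```text
clock: 5.45
eef_pos: [745.3, -29.0, 195.6]
orientation: [-0.096, -3.139, 0.007]
force: [-0.5, -0.1, -4.1]
width: 27.4
```

Call:
drive_tool(
  series=[
    [[1, 0, 0, 0, 0], [1, 0, 0, 0, 0], [1, 0, 0, 0, 0]],
  ],
)

```text
clock: 5.75
eef_pos: [743.4, -18.5, 196.5]
orientation: [-0.08, -3.139, -0.001]
force: [0.3, 0.2, -3.5]
width: 27.5
```

Run:
```python
from h import *
go(745,-20,200,np.radians(87.1))
snap('wrist','w5')
```

```text
tcp [743.4 -18.5 196.5] q7 1.54 shift cm [-0.16 -0.14 -0.35] turn -0.0 (alt 3.141 ) F [ 0.3  0.2 -3.5] w 27.5 t 5.8
```

View pics/w5_b.png

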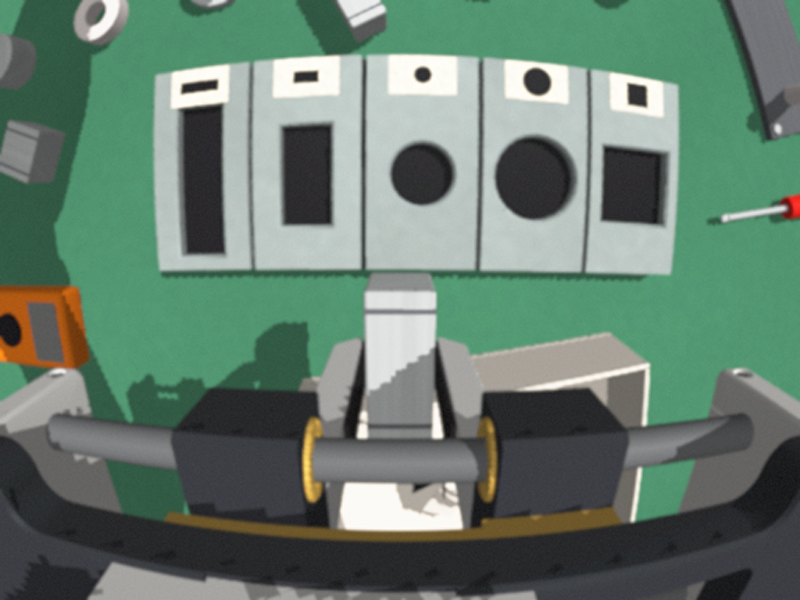

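```bash
cat > rack.py <<'E'
from h import *
def rack(fn):
    p,im=load(fn); g=cv2.cvtColor(im,cv2.COLOR_BGR2GRAY)
    hsv=cv2.cvtColor(im,cv2.COLOR_BGR2HSV)
    top=(g>145)&(hsv[...,1]<60)
    dark=(~top).astype(np.uint8)
    cs,h=cv2.findContours(dark,cv2.RETR_CCOMP,cv2.CHAIN_APPROX_NONE)
    for i,c in enumerate(cs):
        a=cv2.contourArea(c)
        if h[0][i][3]==-1 and 500<a<6000:
            P=np.array([onz('wrist',p,q[0].astype(float),26)[:2] for q in c],np.float32)
            r=cv2.minAreaRect(P); A=cv2.contourArea(P)
            print(np.round(c.mean((0,1))*1.5625),'ctr',np.round(r[0],1),'size',np.round(r[1],1),'ang',round(r[2],1),'area',round(A))
rack_=rack
E
python3 - <<'E'
from rack import *
rack('w5')
E
```

```text
[633. 185.] ctr [674.6 179.5] size [64.1 63.3] ang 87.0 area 3843
[422. 173.] ctr [664.1   4.4] size [48.  48.5] ang 87.4 area 1812
[535. 177.] ctr [668.8  91.3] size [66.3 65.8] ang 88.9 area 3414
[307. 174.] ctr [659.2 -83.5] size [39.2 78.9] ang 86.2 area 2997
[201. 179.] ctr [ 654.9 -171. ] size [ 40.2 121.6] ang 86.9 area 4656
```

Run:
```python
from rack import *
go(740,-84,150,np.radians(86.9))
snap('wrist','w6'); rack('w6')
p=vision.camera_params('top'); im=cv2.imread('pics/top0.png'); g=cv2.cvtColor(im,cv2.COLOR_BGR2GRAY)
cs,_=cv2.findContours((g<70).astype(np.uint8),cv2.RETR_LIST,cv2.CHAIN_APPROX_NONE)
for c in cs:
    a=cv2.contourArea(c); m=c.mean((0,1))
    if a>100 and 170<m[0]<330 and 110<m[1]<190: print(m, onz('top',p,m,14).round(1),a)
```

```text
tcp [743.6 -18.5 196.9] q7 1.54 shift cm [ 0.02 -6.56  4.69] turn 0.003 (alt -3.138 ) F [ 0.7  0.4 -3.2] w 27.3 t 5.8
[633. 185.] ctr [674.5 179.5] size [64.3 63.3] ang 86.6 area 3853
[422. 173.] ctr [664.2   4.1] size [48.2 48.2] ang 60.8 area 1808
[535. 177.] ctr [669.5  91.6] size [66.5 66.3] ang 46.3 area 3417
[307. 173.] ctr [659.4 -83. ] size [40.3 79. ] ang 86.3 area 2979
[202. 179.] ctr [ 654.4 -171. ] size [ 40.5 120.4] ang 86.6 area 4634
[249.02941176 145.47058824] [666.3   2.9  14. ] 112.0
[276.83606557 147.26229508] [661.7 -85.6  14. ] 206.5
[221.31372549 143.31372549] [672.1  91.2  14. ] 246.5
[193.625 141.5  ] [676.8 179.3  14. ] 269.0
[304.67816092 149.2183908 ] [ 656.6 -174.3   14. ] 333.5
```

Run:
```python
from h import *
go(660,-84,60,np.radians(86.8))
```

```text
tcp [743.7 -18.8 197.2] q7 1.54 shift cm [ 8.02 -6.95 13.72] turn 0.005 (alt -3.137 ) F [ 0.3  0.7 -2.7] w 27.5 t 5.8
```

Call:
drive_tool(
  series=[
    [[1, 8, -6.9, 5, 0], [1, 8, -6.9, 8, 0], [1, 8, -6.9, 11, 0], [1, 8, -6.9, 13, 0], [1, 8, -6.9, 13, 0], [1, 8, -6.9, 13, 0], [1, 8, -6.9, 13, 0], [1, 8, -6.9, 13, 0]],
  ],
)

```text
clock: 6.65
eef_pos: [662.0, -84.3, 69.3]
orientation: [0.082, 3.138, 0.0]
force: [-0.2, -0.1, -3.8]
width: 27.9
```

Run:
```python
from h import *
go(660,-84,30,np.radians(86.8))
snap('wrist','w7')
```

```text
tcp [662.  -84.3  69.3] q7 1.65 shift cm [0.21 0.02 3.93] turn 0.004 (alt -3.138 ) F [-0.2 -0.1 -3.8] w 27.9 t 6.7
```

View pics/w7_b.png

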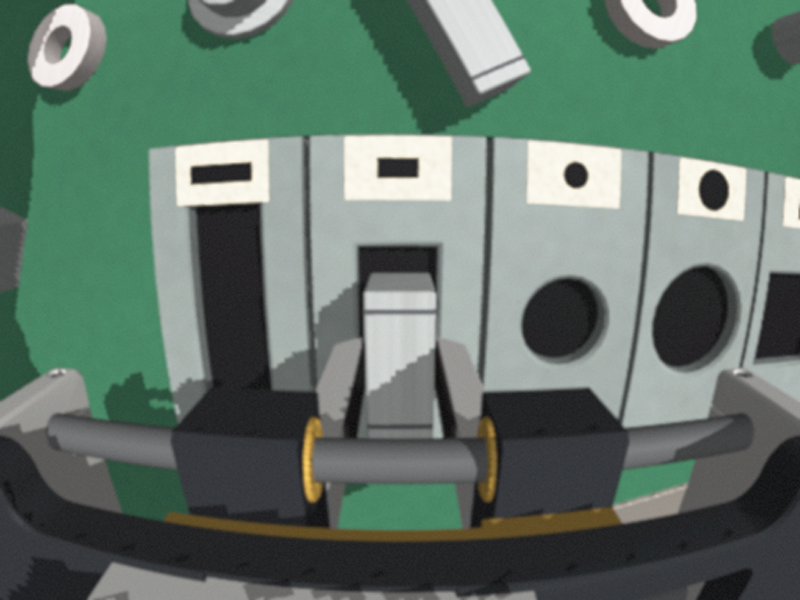

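Call:
drive_tool(
  series=[
    [[1, 0.2, 0, 1.5, 0], [1, 0.2, 0, 3, 0], [1, 0.2, 0, 3.7, 0], [1, 0.2, 0, 3.9, 0], [1, 0.2, 0, 3.9, 0], [1, 0.2, 0, 3.9, 0]],
  ],
)

```text
clock: 7.3
eef_pos: [661.9, -84.7, 30.9]
orientation: [0.082, 3.134, 0.0]
force: [1.7, 1.8, 30.6]
width: 27.7
```

Call:
drive_tool(
  series=[
    [[0, 0, 0, -0.1, 0], [0, 0, 0, -0.1, 0], [0, 0, 0, -0.1, 0], [0, 0, 0, -2, 0], [0, 0, 0, -6, 0], [-0.5, 0, 0, -11, 0], [-1, 0, 0, -15, 0], [-1, 0, 0, -15, 0], [-1, 0, 0, -15, 0]],
  ],
)

```text
clock: 8.2
eef_pos: [658.7, -84.8, 178.7]
orientation: [0.083, 3.139, 0.0]
force: [0.4, 0.2, -0.2]
width: 75.4
```

Run:
```python
from h import *
snap('wrist','w8');go(560,0,160,np.radians(86.8))
```

```text
tcp [658.1 -84.7 177.5] q7 1.63 shift cm [10.24  7.94  1.76] turn 0.003 (alt -3.139 ) F [ 0.6 -0.2 -0.8] w 79.5 t 8.2
```

View pics/w8_b.png

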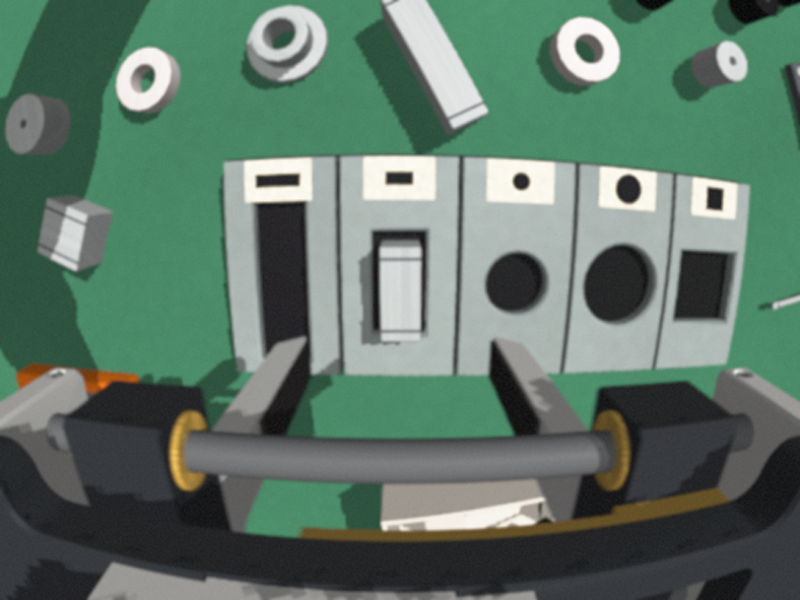

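Call:
drive_tool(
  series=[
    [[-1, 8, 10, 4, 0], [-1, 8, 15.4, 4, 0], [-1, 8, 15.4, 4, 0], [-1, 8, 15.4, 4, 0], [-1, 8, 15.4, 4, 0], [-1, 8, 15.4, 4, 0], [-1, 8, 15.4, 4, 0]],
  ],
)

```text
clock: 8.95
eef_pos: [586.8, 71.9, 137.8]
orientation: [-0.085, -3.14, 0.001]
force: [-0.3, -1.1, -0.1]
width: 94.3
```

Run:
```python
from h import *
snap('wrist','w9');go(482,69,60,np.radians(86.8))
```

```text
tcp [586.9  71.7 138. ] q7 1.34 shift cm [10.46 -0.84  7.81] turn 0.001 (alt -3.14 ) F [ 0.8 -0.1 -0.3] w 94.4 t 9.0
```

View pics/w9_b.png

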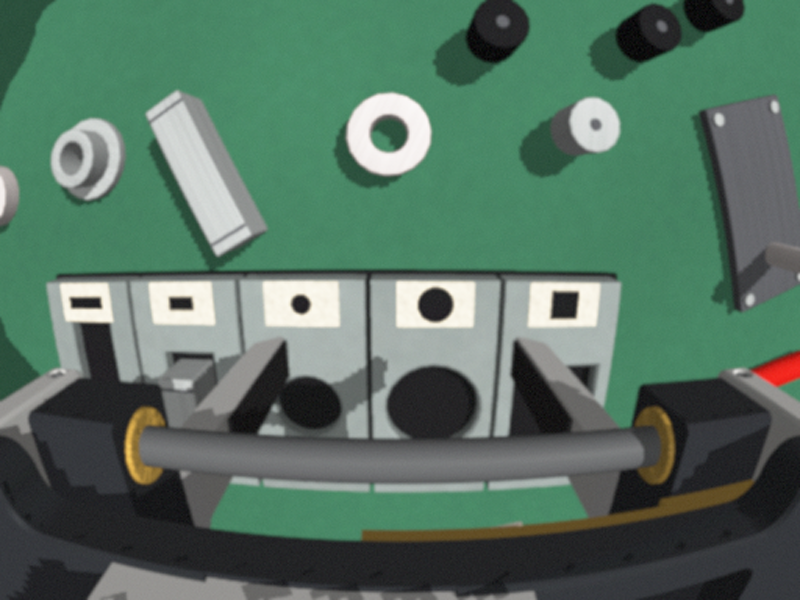

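```bash
cat > disc.py <<'E'
from h import *
def disc(fn,z,thr=195,lo=300,hi=6000,cam='wrist'):
    p,im=load(fn); g=im.min(2)
    cs,h=cv2.findContours((g>thr).astype(np.uint8),cv2.RETR_CCOMP,cv2.CHAIN_APPROX_NONE)
    for i,c in enumerate(cs):
        a=cv2.contourArea(c)
        if lo<a<hi:
            P=np.array([onz(cam,p,q[0].astype(float),z)[:2] for q in c],np.float32)
            hole=h[0][i][3]!=-1
            r=cv2.fitEllipse(P); m=cv2.minAreaRect(P)
            print('HOLE' if hole else 'blob',np.round(c.mean((0,1))*1.5625),'ell',np.round(r[0],1),np.round(r[1],1),'rect',np.round(m[0],1),np.round(m[1],1),round(m[2],1))
E
python3 - <<'E'
from disc import *
disc('w9',20,195,100)
E
```

```text
blob [563. 304.] ell [600.8 186. ] [35.3 61.8] rect [601.1 186.3] [52.4 31.3] 87.3
HOLE [564. 304.] ell [601.  186.2] [25.7 26.2] rect [601.1 186.1] [23.9 22.5] 87.2
blob [ 86. 302.] ell [ 579.3 -173.5] [34.2 60.2] rect [ 579.1 -173.6] [52.4 30.9] 88.0
HOLE [ 85. 302.] ell [ 579.4 -173.7] [13.9 44.7] rect [ 579.1 -173.8] [39.1 12.8] 87.4
blob [435. 304.] ell [595.5  96. ] [35.3 62. ] rect [595.5  96. ] [52.4 31.2] 86.8
HOLE [435. 304.] ell [595.6  96.1] [26.1 26.4] rect [595.7  96. ] [25.6 26. ] 42.9
blob [301. 303.] ell [590.3   6. ] [35.2 62.6] rect [590.6   6.1] [52.9 31.5] 86.5
HOLE [300. 304.] ell [590.2   6.1] [15.8 16.2] rect [590.2   6.2] [15.7 15.7] 40.2
blob [182. 303.] ell [585.1 -83.6] [35.1 61.7] rect [584.7 -83.9] [52.8 31.2] 87.8
HOLE [181. 303.] ell [584.7 -83.6] [14.2 25.3] rect [584.6 -83.7] [23.1 12.8] 86.6
blob [ 90. 155.] ell [ 468.8 -156.3] [50.8 64. ] rect [ 466.5 -155.6] [66.  54.6] 61.6
HOLE [ 71. 157.] ell [ 466.2 -170.1] [30.5 31.4] rect [ 466.2 -170.1] [31.5 29.9] 46.7
blob [197. 173.] ell [494.7 -59.9] [ 29.4 129.1] rect [493.6 -60.3] [96.8 27.7] 24.1
blob [594. 124.] ell [476.8 210.2] [34.4 34.8] rect [476.6 210.4] [34.2 35.2] 86.5
blob [388. 133.] ell [482.2  71.7] [51.4 51.5] rect [482.2  72.1] [51.5 50.9] 86.6
HOLE [388. 133.] ell [482.3  71.6] [26.5 26.8] rect [482.3  71.6] [26.3 26.3] 42.5
```

Run:
```python
from disc import *
p8,_=load('w8');p9,_=load('w9')
print(two([ray('wrist',p8,np.array((588.5,47.5))/1.5625),ray('wrist',p9,np.array((388,133))/1.5625)]))
go(482.2,71.7,40,np.radians(86.8))
```

```text
(array([482.32906278,  71.33044768,  20.88541302]), [np.float64(0.32607692950661576), np.float64(0.32607692950652273)])
tcp [586.9  71.7 138. ] q7 1.34 shift cm [10.45 -0.57  9.81] turn 0.001 (alt -3.14 ) F [ 0.8 -0.1 -0.3] w 94.4 t 9.0
```

Two views put the sleeve's top at z ≈ 20.9 mm, as stated. Approach.

Call:
drive_tool(
  series=[
    [[-1, 5, -0.3, 4, 0], [-1, 9, -0.6, 7, 0], [-1, 10.5, -0.6, 9.8, 0], [-1, 10.5, -0.6, 9.8, 0], [-1, 10.5, -0.6, 9.8, 0], [-1, 10.5, -0.6, 9.8, 0], [-1, 10.5, -0.6, 9.8, 0]],
  ],
)

```text
clock: 9.7
eef_pos: [483.2, 72.7, 41.3]
orientation: [0.084, 3.139, 0.001]
force: [-1.1, 0.0, 0.6]
width: 93.8
```

Run:
```python
from disc import *
go(482.2,71.7,4,np.radians(86.8))
```

```text
tcp [483.2  72.7  41.3] q7 1.3 shift cm [ 0.11 -0.1   3.73] turn 0.002 (alt -3.139 ) F [-1.1  0.   0.6] w 93.8 t 9.7
```

Call:
drive_tool(
  series=[
    [[-1, 0.1, -0.1, 2, 0], [-1, 0.1, -0.1, 3.6, 0], [-1, 0.1, -0.1, 3.7, 0], [-1, 0.1, -0.1, 3.7, 0], [1, 0.1, -0.1, 3.7, 0], [1, 0.1, -0.1, 3.7, 0], [1, 0.1, -0.1, 3.7, 0], [1, 0.1, -0.1, 3.7, 0], [1, 0.1, -0.1, 3.7, 0], [1, 0.1, -0.1, 3.7, 0]],
  ],
)

```text
clock: 10.7
eef_pos: [480.6, 71.8, 3.6]
orientation: [0.083, 3.14, -0.0]
force: [-1.2, -0.9, 3.5]
width: 53.0
```

Call:
drive_tool(
  series=[
    [[1, 0, 0, 0, 0], [1, 0, 0, -2, 0], [1, 0, 0, -6, 0], [1, 0, 0, -11, 0], [1, 0, 0, -14, 0], [1, 0, 0, -14, 0], [1, 0, 0, -14, 0], [1, 0, 0, -14, 0]],
  ],
)

```text
clock: 11.5
eef_pos: [479.8, 71.7, 142.3]
orientation: [-0.083, -3.139, 0.001]
force: [0.4, 0.3, -0.1]
width: 53.4
```

Run:
```python
from disc import *
snap('wrist','w10')
go(569.5,391,160)
```

```text
tcp [479.7  71.6 142.1] q7 1.27 shift cm [-7.27 32.37 -1.83] turn 0 (alt 0.0 ) F [-0.2 -0.1 -1.4] w 53.2 t 11.6
```

View pics/w10_b.png

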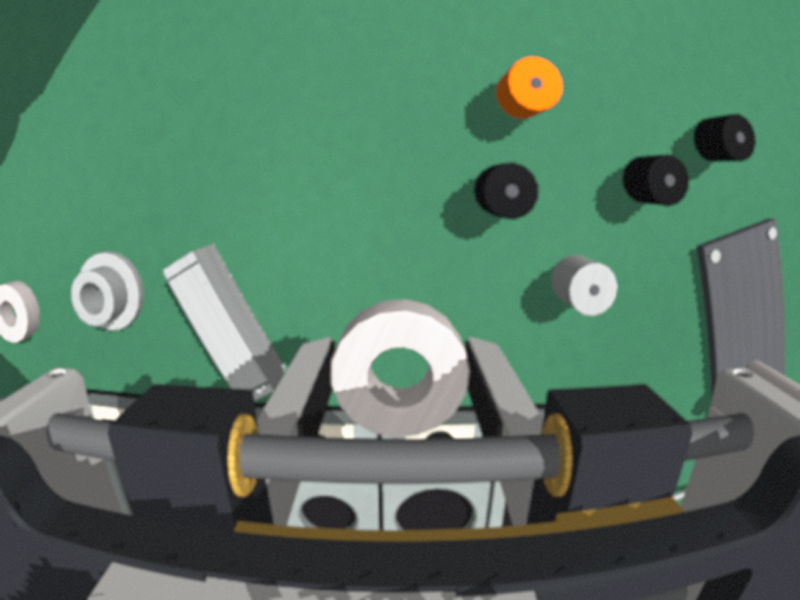

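Run:
```python
from disc import *
for t in (150,170,190): disc('w10',158.5,t,1500,12000)
p,im=load('w10'); cv2.imwrite('pics/w10c.png',cv2.resize(im[185:290,190:330],None,fx=5.5,fy=5.5,interpolation=cv2.INTER_CUBIC))
```

```text
blob [401. 389.] ell [484.   72.9] [60.2 61. ] rect [480.   73.4] [64.1 57.7] 86.7
blob [216. 306.] ell [451.7   2.9] [27.4 58.2] rect [452.    3.5] [50.4 25.2] 24.3
blob [394. 350.] ell [470.6  71.9] [31.7 51.7] rect [468.9  71.3] [32.  51.8] 3.3
blob [204. 307.] ell [ 4.542e+02 -2.000e-01] [18.1 57.5] rect [ 4.535e+02 -4.000e-01] [49.7 16.5] 24.3
blob [395. 349.] ell [471.5  71.2] [31.2 49.8] rect [469.8  71.4] [29.4 51.6] 4.2
```

View pics/w10c.png

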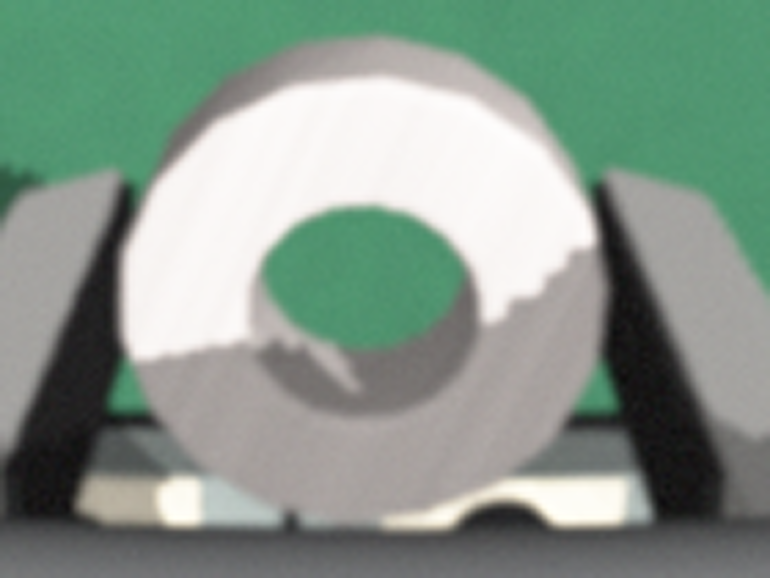

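Run:
```python
from disc import *
p,im=load('w10')
f=lambda u,v:onz('wrist',p,(190+u/5.5,185+v/5.5),158.5)
for a,b in [((366,205),(366,415)),((366,77),(366,517)),((250,310),(481,310)),((120,297),(607,297))]:
    A,B=f(*a),f(*b); print(A.round(1),B.round(1),((A+B)/2).round(1),np.linalg.norm(A-B).round(1))
```

```text
[469.4  73.7 158.5] [494.4  72.4 158.5] [481.9  73.1 158.5] 25.0
[455.3  74.5 158.5] [507.7  71.7 158.5] [481.5  73.1 158.5] 52.4
[480.9  60.5 158.5] [482.3  85.6 158.5] [481.6  73.  158.5] 25.1
[478.8  46.4 158.5] [481.6  99.4 158.5] [480.2  72.9 158.5] 53.1
```

Run:
```python
from disc import *
go(640,388,150)
```

```text
tcp [479.7  71.6 142.1] q7 1.27 shift cm [-14.33  32.44  -0.85] turn 0 (alt 0.0 ) F [-0.2 -0.1 -1.4] w 53.2 t 11.6
```

Call:
drive_tool(
  series=[
    [[1, -14.3, 32.4, -0.9, 0], [1, -14.3, 32.4, -0.9, 0], [1, -14.3, 32.4, -0.9, 0], [1, -14.3, 32.4, -0.9, 0], [1, -14.3, 32.4, -0.9, 0], [1, -14.3, 32.4, -0.9, 0], [1, -14.3, 32.4, -0.9, 0], [1, -14.3, 32.4, -0.9, 0], [1, -14.3, 32.4, -0.9, 0], [1, -14.3, 32.4, -0.9, 0]],
  ],
)

```text
clock: 12.55
eef_pos: [640.1, 386.3, 150.9]
orientation: [-0.084, -3.139, 0.003]
force: [-0.6, -0.5, -1.5]
width: 53.2
```

Call:
drive_tool(
  series=[
    [[1, 0, 0, 0, 0], [1, 0, 0, 0, 0], [1, 0, 0, 0, 0]],
  ],
)

```text
clock: 12.85
eef_pos: [640.6, 387.1, 152.9]
orientation: [0.084, 3.14, 0.0]
force: [-0.6, 0.6, -1.4]
width: 53.2
```

Run:
```python
from disc import *
snap('wrist','w11')
go(569.5,391,160)
p,im=load('w11'); cv2.imwrite('pics/w11c.png',cv2.resize(im[60:280,180:340],None,fx=4,fy=4,interpolation=cv2.INTER_CUBIC)[:600])
print(proj('wrist',p,(569.5,391,92)))
```

```text
tcp [640.6 387.3 152.9] q7 0.92 shift cm [ 7.12 -0.01 -0.71] turn 0 (alt 0.0 ) F [ 0.   0.2 -1.5] w 53.3 t 12.9
[254.3098968  117.25408287]
```

View pics/w11c.png

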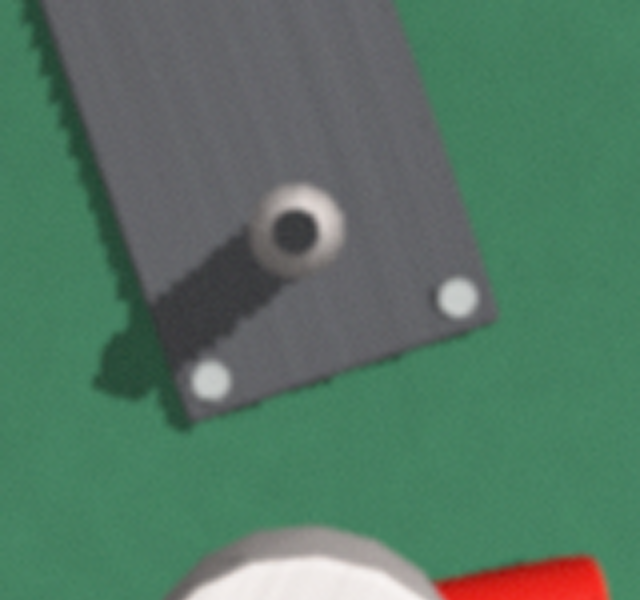

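Run:
```python
from disc import *
p,im=load('w11'); print(onz('wrist',p,(254,117.75),92))
go(567.8,390,104)
```

```text
[569.88719763 390.73032769  92.        ]
tcp [640.6 387.3 152.9] q7 0.92 shift cm [ 7.28 -0.12  4.89] turn 0 (alt 0.0 ) F [ 0.   0.2 -1.5] w 53.3 t 12.9
```

Call:
drive_tool(
  series=[
    [[1, 4, 0, 0, 0], [1, 7.3, -0.1, 0, 0], [1, 7.3, -0.1, 3, 0], [1, 7.3, -0.1, 4.8, 0], [1, 7.3, -0.1, 4.8, 0], [1, 7.3, -0.1, 4.8, 0], [1, 7.3, -0.1, 4.8, 0], [1, 7.3, -0.1, 4.8, 0]],
  ],
)

```text
clock: 13.7
eef_pos: [568.2, 390.9, 105.6]
orientation: [0.083, 3.139, 0.002]
force: [0.8, -0.2, -1.3]
width: 53.1
```

Run:
```python
from disc import *
snap('wrist','w12')
go(567.8,390,104)
p,im=load('w12'); cv2.imwrite('pics/w12c.png',cv2.resize(im[185:290,190:330],None,fx=5.5,fy=5.5,interpolation=cv2.INTER_CUBIC))
```

```text
tcp [568.  390.9 105.4] q7 0.85 shift cm [ 0.02 -0.09  0.14] turn 0 (alt 0.0 ) F [ 0.7  0.  -1.7] w 53.1 t 13.8
```

View pics/w12c.png

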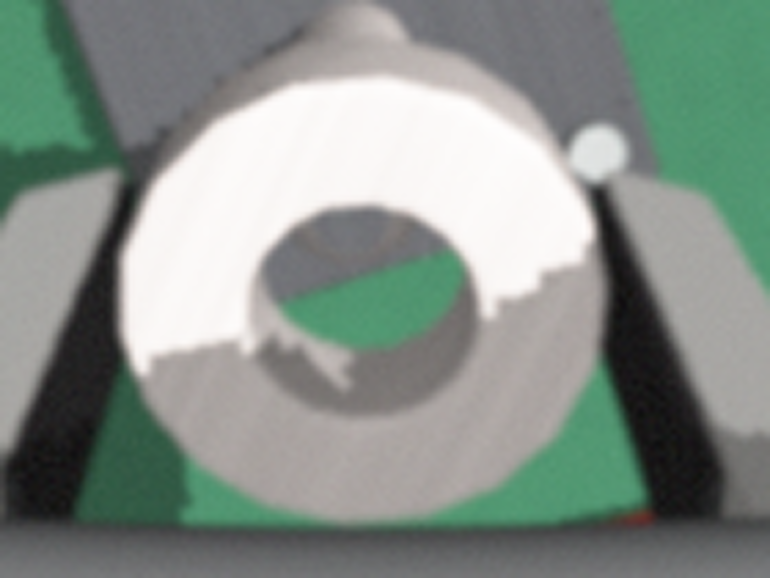

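Run:
```python
from disc import *
p,im=load('w12')
print(onz('wrist',p,(190+352/5.5,185+257/5.5),92), onz('wrist',p,(190+366/5.5,185+310/5.5),121.8))
go(568,389.8,80)
cv2.imwrite('pics/w12d.png',cv2.resize(im[215:255,230:285],None,fx=14,fy=14,interpolation=cv2.INTER_CUBIC))
```

```text
[575.45410967 390.43732673  92.        ] [569.9164274  392.33548532 121.8       ]
tcp [568.  390.9 105.4] q7 0.85 shift cm [ 0.   -0.11  2.54] turn 0 (alt 0.0 ) F [ 0.7  0.  -1.7] w 53.1 t 13.8
```

View pics/w12d.png

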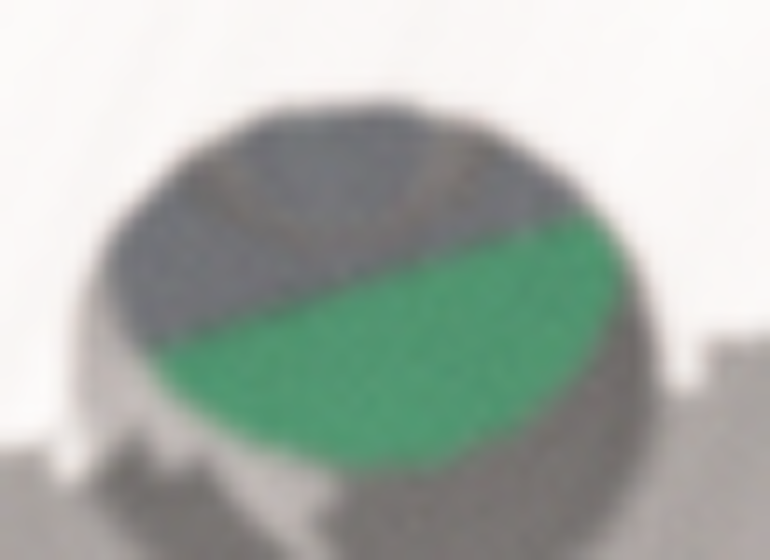

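Call:
drive_tool(
  series=[
    [[1, 0, -0.16, 0, 0], [1, 0, -0.16, 0.5, 0], [1, 0, -0.16, 1.5, 0], [1, 0, -0.16, 2.5, 0], [1, 0, -0.16, 3.0, 0], [1, 0, -0.16, 3.0, 0]],
  ],
)

```text
clock: 14.35
eef_pos: [566.8, 388.7, 73.0]
orientation: [-0.083, -3.139, 0.002]
force: [0.6, 0.7, -1.4]
width: 52.8
```

Call:
drive_tool(
  series=[
    [[1, 0.05, 0.05, 1.5, 0], [1, 0.05, 0.05, 3, 0], [1, 0.05, 0.05, 4.5, 0], [1, 0.05, 0.05, 5.3, 0], [1, 0.05, 0.05, 5.6, 0], [1, 0.05, 0.05, 5.6, 0], [1, 0.05, 0.05, 5.6, 0]],
  ],
)

```text
clock: 15.05
eef_pos: [567.3, 389.8, 18.9]
orientation: [0.083, 3.14, 0.001]
force: [-1.1, -0.9, -1.3]
width: 53.3
```

Call:
drive_tool(
  series=[
    [[1, 0, 0, 0.2, 0], [1, 0, 0, 0.3, 0], [1, 0, 0, 0.3, 0], [-0.2, 0, 0, 0.3, 0], [-0.5, 0, 0, 0.3, 0], [-0.5, 0, 0, 0.3, 0], [-0.5, 0, 0, 0.3, 0]],
  ],
)

```text
clock: 15.75
eef_pos: [566.9, 389.6, 15.5]
orientation: [-0.083, -3.14, 0.0]
force: [0.2, 0.4, 0.7]
width: 70.5
```

Call:
drive_tool(
  series=[
    [[-0.5, 0, 0, -3, 0], [-0.7, 0, 0, -7, 0], [-1, 0, 0, -12, 0], [-1, -4, 0, -15, 0], [-1, -8, 0, -15, 0], [-1, -8, 0, -15, 0], [-1, -8, 0, -15, 0], [-1, -8, 0, -15, 0]],
  ],
)

```text
clock: 16.55
eef_pos: [645.8, 385.7, 164.9]
orientation: [-0.082, -3.139, 0.0]
force: [-0.2, 0.5, -0.0]
width: 94.2
```

Run:
```python
from disc import *
snap('wrist','w13')
go(567.8,390,104)
```

```text
tcp [645.7 385.8 165. ] q7 0.93 shift cm [7.79 0.01 6.11] turn 0 (alt 0.0 ) F [ 0.1 -0.5 -0.1] w 94.2 t 16.6
```

View pics/w13_b.png

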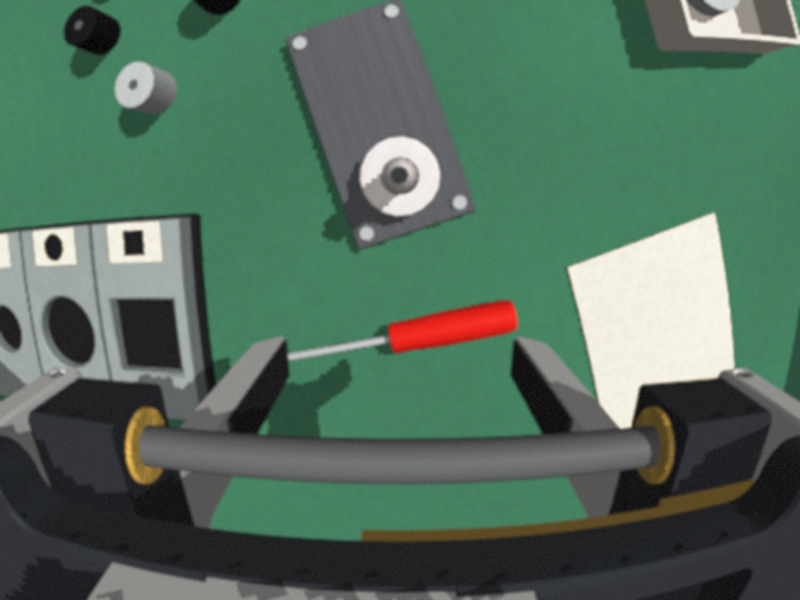

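Run:
```python
from disc import *
go(580,-255,140)
```

```text
tcp [645.7 385.8 165. ] q7 0.93 shift cm [  3.23 -64.34   2.52] turn 0 (alt 0.0 ) F [ 0.1 -0.5 -0.1] w 94.2 t 16.6
```

Call:
drive_tool(
  series=[
    [[-1, 3.2, -64, 2.5, 0], [-1, 3.2, -64, 2.5, 0], [-1, 3.2, -64, 2.5, 0], [-1, 3.2, -64, 2.5, 0], [-1, 3.2, -64, 2.5, 0], [-1, 3.2, -64, 2.5, 0], [-1, 3.2, -64, 2.5, 0], [-1, 3.2, -64, 2.5, 0], [-1, 3.2, -64, 2.5, 0], [-1, 3.2, -64, 2.5, 0]],
  ],
)

```text
clock: 17.6
eef_pos: [594.7, -112.6, 146.2]
orientation: [0.081, 3.14, 0.001]
force: [0.3, -0.1, 0.2]
width: 94.4
```

Run:
```python
from disc import *
go(580,-255,140)
```

```text
tcp [ 594.7 -112.6  146.2] q7 1.67 shift cm [  0.73 -14.3    0.62] turn 0 (alt 0.0 ) F [ 0.3 -0.1  0.2] w 94.4 t 17.6
```

Call:
drive_tool(
  series=[
    [[-1, 0, -12, 0, 0], [-1, 0, -12, 0, 0], [-1, 0, -12, 0, 0], [-1, 0, -12, 0, 0], [-1, 0, -12, 0, 0], [-1, 0, -12, 0, 0]],
  ],
)

```text
clock: 18.2
eef_pos: [589.5, -229.4, 146.0]
orientation: [-0.08, -3.141, -0.001]
force: [0.4, 0.2, -0.5]
width: 93.8
```

Run:
```python
from disc import *
snap('wrist','w14')
disc('w14',20,190,100)
go(480,-284,40)
```

```text
blob [616. 387.] ell [676.5 -63. ] [32.  56.6] rect [680.3 -64.4] [31.  51.6] 88.1
blob [192. 344.] ell [ 622.4 -385.3] [ 5.  66.4] rect [ 622.5 -385.1] [47.5  5.5] 65.0
blob [202. 318.] ell [ 602.7 -374. ] [36.9 61.2] rect [ 602.7 -374.3] [51.6 33.1] 65.1
blob [209. 290.] ell [ 581.9 -363.6] [ 7.1 71.9] rect [ 581.4 -364.4] [51.4  7.5] 64.7
blob [777. 281.] ell [596.2 103.8] [37.2 63.6] rect [595.7 104. ] [56.3 32.7] 87.1
HOLE [779. 280.] ell [595.9 103.9] [26.1 27.1] rect [596.3 104.1] [26.1 27.6] 34.4
blob [704. 278.] ell [590.9  13.4] [37.9 64.2] rect [590.7  13.5] [56.4 33.6] 87.1
blob [608. 275.] ell [585.5 -76.4] [37.2 64.4] rect [585.3 -76.1] [55.5 33. ] 87.1
HOLE [609. 275.] ell [585.1 -76.7] [13.7 24.8] rect [585.  -76.4] [23.3 12.6] 87.7
blob [489. 271.] ell [ 579.4 -166.6] [34.8 65. ] rect [ 579.9 -166.6] [54.2 32.4] 87.1
HOLE [489. 272.] ell [ 579.7 -166.7] [12.2 45.7] rect [ 579.3 -166.5] [37.  11.8] 87.3
blob [311. 131.] ell [ 479.2 -281.2] [51.9 52.5] rect [ 479.1 -281. ] [52.  52.5] 41.0
HOLE [310. 131.] ell [ 479.2 -281. ] [25.2 26.3] rect [ 479.  -280.9] [26.7 24.8] 40.8
blob [652. 148.] ell [493.8 -39.2] [ 29.5 133.8] rect [493.8 -39.2] [98.3 28.1] 24.2
blob [624.  79.] ell [443.8 -61.7] [ 6.6 33.2] rect [443.8 -61.6] [ 6.8 27.8] 24.1
blob [491. 109.] ell [ 467.4 -159.5] [49.2 59.9] rect [ 467.4 -159.1] [59.8 50.3] 37.4
HOLE [496. 104.] ell [ 466.5 -158. ] [28.2 28.7] rect [ 466.5 -158. ] [27.8 28.2] 43.6
tcp [ 589.6 -229.5  146. ] q7 1.88 shift cm [10.67 -6.   10.6 ] turn 0 (alt 0.0 ) F [ 0.  -0.9 -0.3] w 94.0 t 18.2
```

View pics/w14_b.png

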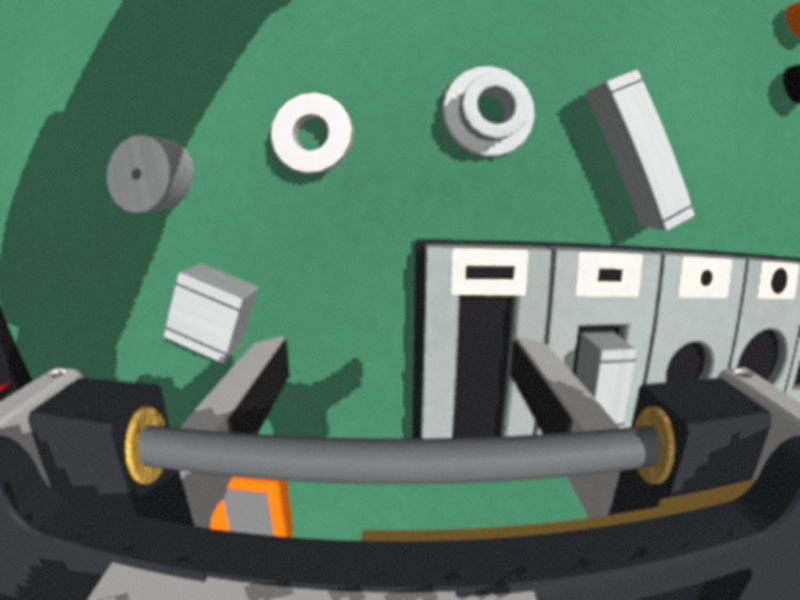

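Call:
drive_tool(
  series=[
    [[-1, 4, -2, 4, 0], [-1, 8, -4, 7, 0], [-1, 11, -5.7, 10.6, 0], [-1, 11, -5.7, 10.6, 0], [-1, 11, -5.7, 10.6, 0], [-1, 11, -5.7, 10.6, 0], [-1, 11, -5.7, 10.6, 0], [-1, 11, -5.7, 10.6, 0]],
  ],
)

```text
clock: 19.05
eef_pos: [478.0, -282.0, 40.9]
orientation: [0.08, 3.139, -0.001]
force: [0.4, 0.0, 0.0]
width: 94.4
```

Run:
```python
from disc import *
go(480,-281,4)
```

```text
tcp [ 478.  -282.    40.9] q7 2.06 shift cm [-0.18  0.11  3.69] turn 0 (alt 0.0 ) F [0.4 0.  0. ] w 94.4 t 19.1
```

Call:
drive_tool(
  series=[
    [[-1, -0.2, 0.1, 2, 0], [-1, -0.2, 0.1, 3.6, 0], [-1, -0.2, 0.1, 3.6, 0], [-1, -0.2, 0.1, 3.6, 0], [1, -0.2, 0.1, 3.6, 0], [1, -0.2, 0.1, 3.6, 0], [1, -0.2, 0.1, 3.6, 0], [1, -0.2, 0.1, 3.6, 0], [1, -0.2, 0.1, 3.6, 0], [1, -0.2, 0.1, 3.6, 0]],
  ],
)

```text
clock: 20.05
eef_pos: [478.5, -281.7, 4.1]
orientation: [0.083, 3.14, -0.0]
force: [-0.3, 0.6, 2.4]
width: 53.7
```

Call:
drive_tool(
  series=[
    [[1, 0, 0, 0, 0], [1, 0, 0, -2, 0], [1, 0, 0, -6, 0], [1, 0, 0, -11, 0], [1, 0, 0, -14, 0], [1, 0, 0, -14, 0], [1, 0, 0, -14, 0], [1, 0, 0, -14, 0]],
  ],
)

```text
clock: 20.85
eef_pos: [477.7, -281.2, 142.7]
orientation: [-0.083, -3.139, -0.001]
force: [0.7, -0.7, -1.9]
width: 53.6
```

```bash
cat > held.py <<'E'
from h import *
def crop(fn):
    p,im=load(fn); cv2.imwrite('pics/'+fn+'c.png',cv2.resize(im[185:290,190:330],None,fx=5.5,fy=5.5,interpolation=cv2.INTER_CUBIC))
def pairs(fn,z,ps):
    p,im=load(fn); f=lambda u,v:onz('wrist',p,(190+u/5.5,185+v/5.5),z)
    for a,b in ps:
        A,B=f(*a),f(*b); print(((A+B)/2).round(1),np.linalg.norm(A-B).round(1))
E
python3 - <<'E'
from held import *
snap('wrist','w15'); crop('w15')
go(640,388,150)
E
```

```text
tcp [ 477.6 -281.2  142.5] q7 2.02 shift cm [-12.68  67.69  -0.73] turn 0 (alt 0.0 ) F [-0.3  0.3 -1.2] w 53.7 t 20.9
```

View pics/w15c.png

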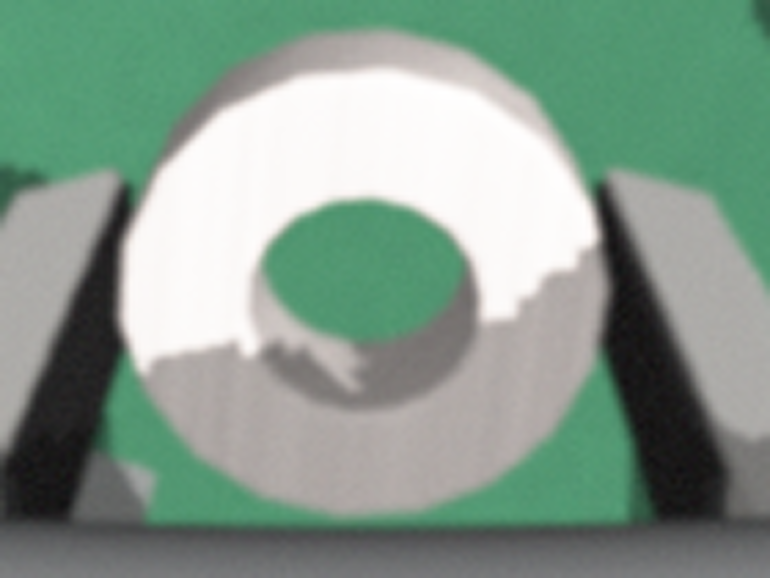

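Run:
```python
from held import *
go(568.7,389.4,125)
```

```text
tcp [ 477.6 -281.2  142.5] q7 2.02 shift cm [-5.56 67.45  1.79] turn 0 (alt 0.0 ) F [-0.3  0.3 -1.2] w 53.7 t 20.9
```

Call:
drive_tool(
  series=[
    [[1, -5.6, 67.4, 0, 0], [1, -5.6, 67.4, 0, 0], [1, -5.6, 67.4, 0, 0], [1, -5.6, 67.4, 0, 0], [1, -5.6, 67.4, 0, 0], [1, -5.6, 67.4, 0, 0], [1, -5.6, 67.4, 0, 0], [1, -5.6, 67.4, 0, 0], [1, -5.6, 67.4, 0, 0], [1, -5.6, 67.4, 0, 0]],
  ],
)

```text
clock: 21.9
eef_pos: [545.4, 215.5, 142.6]
orientation: [-0.083, -3.139, 0.001]
force: [0.6, -1.1, -1.1]
width: 53.6
```

Run:
```python
from held import *
go(568.7,389.4,108)
```

```text
tcp [545.4 215.5 142.6] q7 1.03 shift cm [-1.41 17.49  3.44] turn 0 (alt 0.0 ) F [ 0.6 -1.1 -1.1] w 53.6 t 21.9
```

Call:
drive_tool(
  series=[
    [[1, -1.4, 17, 0, 0], [1, -1.4, 17, 0, 0], [1, -1.4, 17, 0, 0], [1, -1.4, 17, 0, 0], [1, -1.4, 17, 2, 0], [1, -1.4, 17, 3.4, 0], [1, -1.4, 17, 3.4, 0], [1, -1.4, 17, 3.4, 0]],
  ],
)

```text
clock: 22.7
eef_pos: [569.0, 381.7, 109.4]
orientation: [-0.085, -3.139, 0.002]
force: [0.8, -0.6, -0.5]
width: 53.9
```

Run:
```python
from held import *
go(568.7,389.4,104)
snap('wrist','w16'); crop('w16')
go(568.7,389.4,104)
```

```text
tcp [569.  381.7 109.4] q7 0.82 shift cm [0.07 0.77 0.54] turn 0 (alt 0.0 ) F [ 0.8 -0.6 -0.5] w 53.9 t 22.7
tcp [569.4 382.  110.2] q7 0.82 shift cm [0.11 0.73 0.62] turn 0 (alt 0.0 ) F [ 0.4  0.8 -1. ] w 53.8 t 22.8
```

View pics/w16c.png

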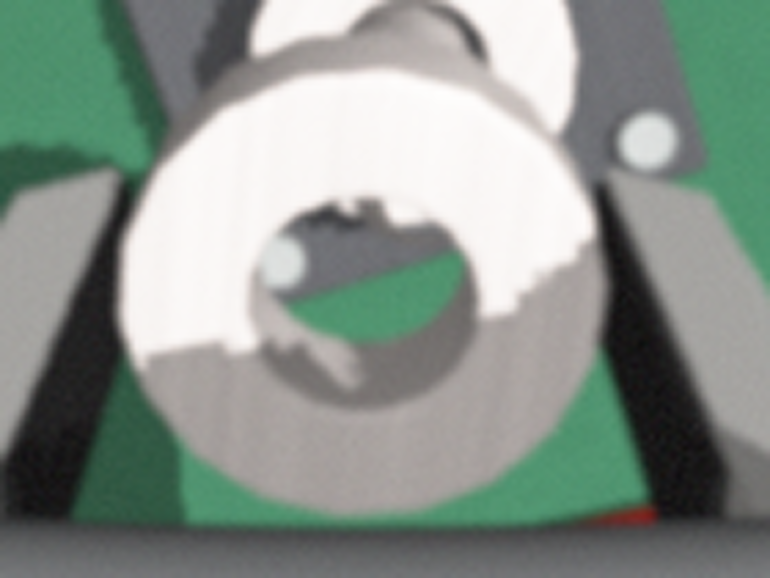

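Not there yet in y (382 rather than 389.4), so shift 7 mm before going down.

Call:
drive_tool(
  series=[
    [[1, 0.1, 0.7, 0, 0], [1, 0.1, 0.7, 0.5, 0], [1, 0.1, 0.7, 0.5, 0], [1, 0.1, 0.7, 0.5, 0], [1, 0.1, 0.7, 0.5, 0]],
  ],
)

```text
clock: 23.25
eef_pos: [568.5, 389.7, 105.1]
orientation: [0.083, 3.14, -0.0]
force: [0.1, -0.5, -0.2]
width: 53.5
```

Run:
```python
from held import *
go(568.7,389.4,104)
snap('wrist','w17'); crop('w17')
```

```text
tcp [568.5 389.7 105.1] q7 0.81 shift cm [-0.02 -0.03  0.11] turn 0 (alt 0.0 ) F [ 0.1 -0.5 -0.2] w 53.5 t 23.2
```

View pics/w17c.png

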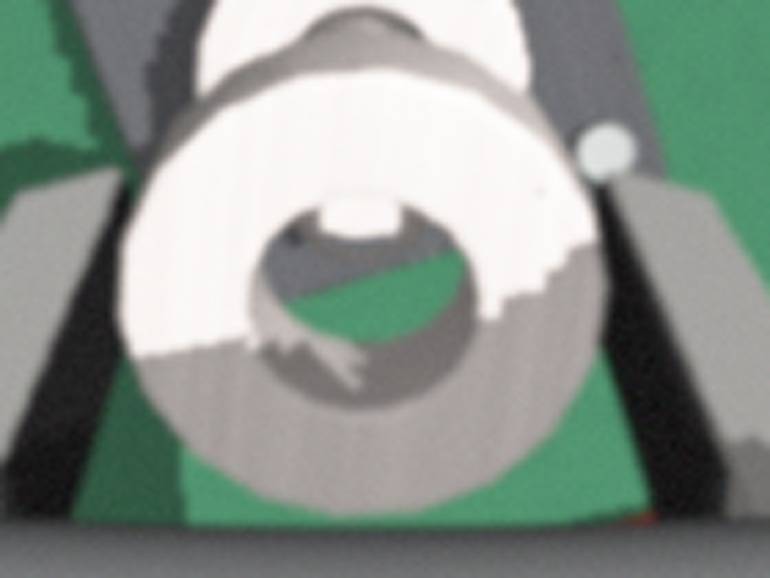

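Call:
drive_tool(
  series=[
    [[1, 0, 0, 0.5, 0], [1, 0, 0, 1.2, 0], [1, 0, 0, 2.0, 0], [1, 0, 0, 2.8, 0], [1, 0, 0, 3.2, 0], [1, 0, 0, 3.2, 0]],
  ],
)

```text
clock: 23.9
eef_pos: [568.0, 389.6, 72.0]
orientation: [-0.083, -3.139, 0.001]
force: [-0.9, 0.3, -0.5]
width: 53.6
```

Call:
drive_tool(
  series=[
    [[1, 0, 0, 1, 0], [1, 0, 0, 2, 0], [1, 0, 0, 3, 0], [1, 0, 0, 3.4, 0], [1, 0, 0, 3.5, 0], [1, 0, 0, 3.5, 0], [1, 0, 0, 3.5, 0]],
  ],
)

```text
clock: 24.6
eef_pos: [568.7, 390.0, 38.4]
orientation: [0.083, 3.14, 0.001]
force: [-0.7, -0.3, -1.8]
width: 53.7
```

Call:
drive_tool(
  series=[
    [[1, 0, 0, 0.15, 0], [1, 0, 0, 0.2, 0], [1, 0, 0, 0.2, 0], [-0.2, 0, 0, 0.2, 0], [-0.5, 0, 0, 0.2, 0], [-0.5, 0, 0, 0.2, 0], [-0.5, 0, 0, 0.2, 0]],
  ],
)

```text
clock: 25.3
eef_pos: [568.4, 389.8, 36.0]
orientation: [-0.083, -3.14, 0.0]
force: [-0.4, -0.3, -0.7]
width: 70.2
```

Call:
drive_tool(
  series=[
    [[-0.5, 0, 0, -3, 0], [-0.7, 0, 0, -7, 0], [-1, 0, 0, -11, 0], [-1, -4, 0, -13, 0], [-1, -8, 0, -13, 0], [-1, -8, 0, -13, 0], [-1, -8, 0, -13, 0], [-1, -8, 0, -13, 0]],
  ],
)

```text
clock: 26.1
eef_pos: [647.3, 386.0, 165.5]
orientation: [-0.082, -3.139, 0.0]
force: [-0.3, 0.1, 0.2]
width: 93.8
```

Run:
```python
from disc import *
snap('wrist','w18')
go(575,-140,145)
```

```text
tcp [647.2 386.1 165.7] q7 0.89 shift cm [  4.48 -52.91   2.08] turn 0 (alt 0.0 ) F [-1.   0.5 -0.8] w 94.1 t 26.1
```

View pics/w18_b.png

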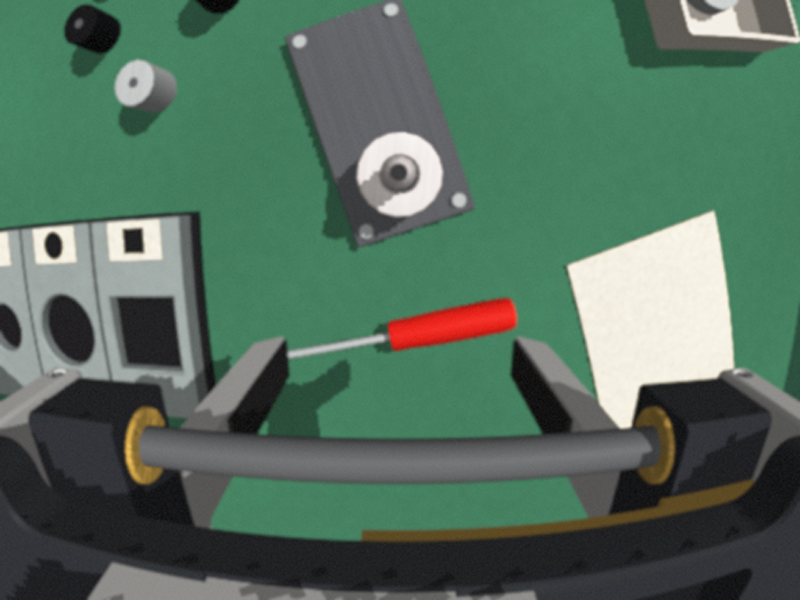

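Call:
drive_tool(
  series=[
    [[-1, 4.5, -53, 2, 0], [-1, 4.5, -53, 2, 0], [-1, 4.5, -53, 2, 0], [-1, 4.5, -53, 2, 0], [-1, 4.5, -53, 2, 0], [-1, 4.5, -53, 2, 0], [-1, 4.5, -53, 2, 0], [-1, 4.5, -53, 2, 0], [-1, 4.5, -53, 2, 0], [-1, 4.5, -53, 2, 0]],
  ],
)

```text
clock: 27.15
eef_pos: [578.8, -110.4, 147.5]
orientation: [0.081, 3.14, 0.0]
force: [0.2, 0.3, 0.5]
width: 94.0
```

Call:
drive_tool(
  series=[
    [[-1, 0, -4, 0, 0], [-1, 0, -4, 0, 0], [-1, 0, -4, 0, 0], [-1, 0, -4, 0, 0]],
  ],
)

```text
clock: 27.55
eef_pos: [577.8, -147.6, 147.3]
orientation: [0.08, 3.14, 0.001]
force: [0.6, 0.7, -0.1]
width: 94.0
```

Run:
```python
from disc import *
snap('wrist','w19')
disc('w19',32,190,100)
go(575,-150,145)
p,im=load('w19'); cv2.imwrite('pics/w19c.png',cv2.resize(im[40:150,180:330],None,fx=5,fy=5,interpolation=cv2.INTER_CUBIC))
```

```text
blob [499. 412.] ell [669.5 -78.3] [31.6 43.4] rect [669.2 -77.7] [28.9 37.7] 86.7
blob [112. 337.] ell [ 599.7 -370.4] [34.4 57.1] rect [ 599.6 -370.8] [49.3 30.8] 64.3
blob [116. 311.] ell [ 579.6 -360.6] [ 6.2 61.9] rect [ 579.5 -360.9] [48.2  6.7] 64.4
blob [779. 299.] ell [597.8 178.8] [35.2 60.3] rect [598.  178.9] [53.8 31.2] 88.1
HOLE [780. 298.] ell [597.5 178.8] [24.4 25.5] rect [597.5 178.8] [24.9 22.2] 86.3
blob [707. 298.] ell [592.7  91.9] [34.9 59.7] rect [592.6  92.2] [52.4 30.9] 86.1
HOLE [709. 298.] ell [592.6  92.3] [25.1 25.4] rect [592.9  92.1] [25.9 24.6] 54.6
blob [613. 297.] ell [587.6   5. ] [35.3 61.1] rect [587.7   5.3] [52.8 31.8] 86.5
HOLE [615. 297.] ell [587.4   5.7] [14.8 15.5] rect [587.2   5.7] [15.5 14.5] 48.0
blob [497. 296.] ell [582.5 -80.8] [34.8 61.5] rect [582.7 -81. ] [51.9 31.3] 86.9
HOLE [498. 295.] ell [582.2 -81.3] [12.3 24.5] rect [582.6 -81.2] [22.2 11.7] 87.2
blob [367. 294.] ell [ 576.8 -167.8] [33.8 61.4] rect [ 577.3 -167.6] [51.6 30.6] 86.9
HOLE [367. 295.] ell [ 577.1 -167.4] [12.8 42.5] rect [ 577.1 -167.4] [35.  11.6] 87.0
blob [574. 235.] ell [543.5 -27.7] [ 5.7 30.9] rect [543.5 -27.3] [ 5.8 26.5] 24.0
blob [542. 162.] ell [495.1 -48.9] [ 28.6 124.9] rect [494.9 -49. ] [93.9 26.9] 24.3
blob [375. 133.] ell [ 468.3 -158. ] [49.3 54.7] rect [ 468.6 -156. ] [56.5 48.5] 39.4
HOLE [368. 126.] ell [ 468.5 -160.5] [27.1 27.5] rect [ 468.4 -160.4] [26.5 27.4] 87.1
blob [507.  90.] ell [447.3 -71. ] [ 6.1 32.2] rect [447.1 -70.6] [ 6.4 26.6] 25.0
tcp [ 577.9 -147.4  147.3] q7 1.7 shift cm [ 0.27 -0.27  0.23] turn 0 (alt 0.0 ) F [-0.6 -0.3 -0.2] w 93.7 t 27.6
```

View pics/w19c.png

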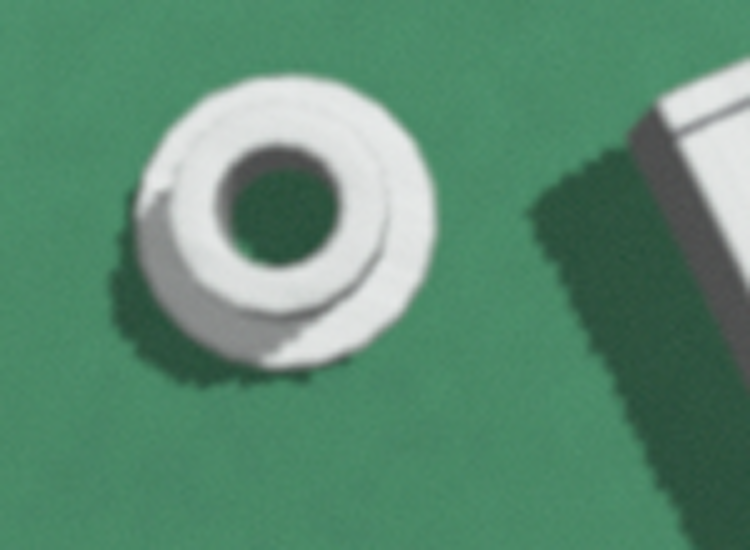

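Run:
```python
from disc import *
go(468.5,-160.5,50)
```

```text
tcp [ 577.9 -147.4  147.3] q7 1.7 shift cm [10.86 -1.86  9.73] turn 0 (alt 0.0 ) F [-0.6 -0.3 -0.2] w 93.7 t 27.6
```

Call:
drive_tool(
  series=[
    [[-1, 4, -1, 4, 0], [-1, 8, -1.6, 7, 0], [-1, 10.9, -1.7, 9.7, 0], [-1, 10.9, -1.7, 9.7, 0], [-1, 10.9, -1.7, 9.7, 0], [-1, 10.9, -1.7, 9.7, 0], [-1, 10.9, -1.7, 9.7, 0], [-1, 10.9, -1.7, 9.7, 0]],
  ],
)

```text
clock: 28.4
eef_pos: [469.0, -160.3, 50.7]
orientation: [0.082, 3.139, -0.0]
force: [0.3, -0.5, -0.1]
width: 94.3
```

Run:
```python
from disc import *
go(468.5,-160.5,13)
```

```text
tcp [ 469.  -160.3   50.7] q7 1.77 shift cm [ 0.05 -0.02  3.77] turn 0 (alt 0.0 ) F [ 0.3 -0.5 -0.1] w 94.3 t 28.4
```

Call:
drive_tool(
  series=[
    [[-1, 0, 0, 2, 0], [-1, 0, 0, 3.6, 0], [-1, 0, 0, 3.7, 0], [-1, 0, 0, 3.7, 0], [1, 0, 0, 3.7, 0], [1, 0, 0, 3.7, 0], [1, 0, 0, 3.7, 0], [1, 0, 0, 3.7, 0], [1, 0, 0, 3.7, 0], [1, 0, 0, 3.7, 0]],
  ],
)

```text
clock: 29.4
eef_pos: [468.0, -160.5, 13.3]
orientation: [0.083, 3.14, -0.0]
force: [0.0, -0.4, 0.6]
width: 49.6
```

Call:
drive_tool(
  series=[
    [[1, 0, 0, 0, 0], [1, 0, 0, 0, 0], [1, 0, 0, -2, 0], [1, 0, 0, -6, 0], [1, 0, 0, -11, 0], [1, 0, 0, -14, 0], [1, 0, 0, -14, 0], [1, 0, 0, -14, 0], [1, 0, 0, -14, 0]],
  ],
)

```text
clock: 30.3
eef_pos: [467.1, -160.2, 151.9]
orientation: [-0.083, -3.138, -0.0]
force: [-0.2, -0.4, -2.7]
width: 42.8
```

Run:
```python
from held import *
snap('wrist','w20'); crop('w20')
go(569,389.4,150)
```

```text
tcp [ 467.1 -160.3  151.8] q7 1.75 shift cm [-7.28 55.43  0.18] turn 0 (alt 0.0 ) F [-0.2 -1.2 -2.6] w 42.8 t 30.4
```

View pics/w20c.png

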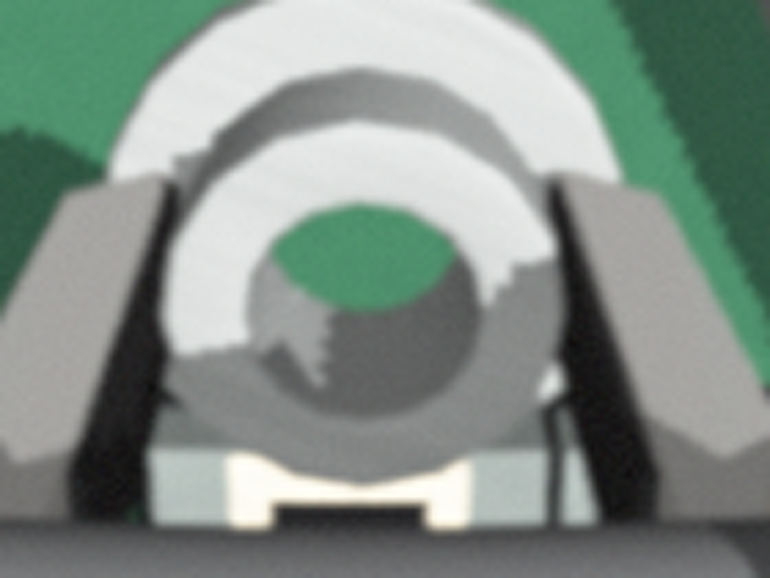

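Run:
```python
from held import *
pairs('w20',151.8+32-13.3,[((366,203),(366,418)),((246,310),(482,310)),((366,120),(366,483))])
pairs('w15',142.6+20-4.1,[((366,198),(366,409)),((250,303),(481,303))])
```

```text
[ 468.3 -158.8  170.5] 25.2
[ 467.9 -159.   170.5] 25.3
[ 467.9 -158.8  170.5] 42.6
[ 479.2 -279.8  158.5] 25.1
[ 478.9 -279.8  158.5] 25.1
```

Call:
drive_tool(
  series=[
    [[1, -7.3, 55.2, 0, 0], [1, -7.3, 55.2, 0, 0], [1, -7.3, 55.2, 0, 0], [1, -7.3, 55.2, 0, 0], [1, -7.3, 55.2, 0, 0], [1, -7.3, 55.2, 0, 0], [1, -7.3, 55.2, 0, 0], [1, -7.3, 55.2, 0, 0], [1, -7.3, 55.2, 0, 0], [1, -7.3, 55.2, 0, 0]],
  ],
)

```text
clock: 31.35
eef_pos: [559.1, 332.7, 151.4]
orientation: [-0.083, -3.138, 0.002]
force: [1.3, 0.2, -1.6]
width: 42.8
```

Run:
```python
from held import *
go(568.9,389.5,115)
```

```text
tcp [559.1 332.7 151.4] q7 0.83 shift cm [-0.68  5.73  3.63] turn 0 (alt 0.0 ) F [ 1.3  0.2 -1.6] w 42.8 t 31.4
```

Call:
drive_tool(
  series=[
    [[1, -0.6, 5, 0, 0], [1, -0.6, 5, 0, 0], [1, -0.6, 5, 2, 0], [1, -0.6, 5, 3.5, 0], [1, -0.6, 5, 3.5, 0], [1, -0.6, 5, 3.5, 0], [1, -0.6, 5, 3.5, 0]],
  ],
)

```text
clock: 32.05
eef_pos: [568.6, 380.6, 118.8]
orientation: [0.084, 3.14, 0.001]
force: [0.1, 0.3, -2.0]
width: 42.7
```

Run:
```python
from held import *
go(568.9,389.5,112)
```

```text
tcp [568.6 380.6 118.8] q7 0.78 shift cm [0.02 0.89 0.68] turn 0 (alt 0.0 ) F [ 0.1  0.3 -2. ] w 42.7 t 32.0
```

Call:
drive_tool(
  series=[
    [[1, 0, 0.9, 0, 0], [1, 0, 0.9, 0.4, 0], [1, 0, 0.9, 0.4, 0], [1, 0, 0.9, 0.4, 0], [1, 0, 0.9, 0.4, 0]],
  ],
)

```text
clock: 32.55
eef_pos: [568.7, 389.5, 114.2]
orientation: [-0.083, -3.14, 0.0]
force: [0.3, -0.8, -2.6]
width: 43.2
```

Run:
```python
from held import *
go(568.9,389.5,80)
snap('wrist','w21'); crop('w21')
```

```text
tcp [568.7 389.5 114.2] q7 0.77 shift cm [-0.02  0.01  3.42] turn 0 (alt 0.0 ) F [ 0.3 -0.8 -2.6] w 43.2 t 32.5
```

View pics/w21c.png

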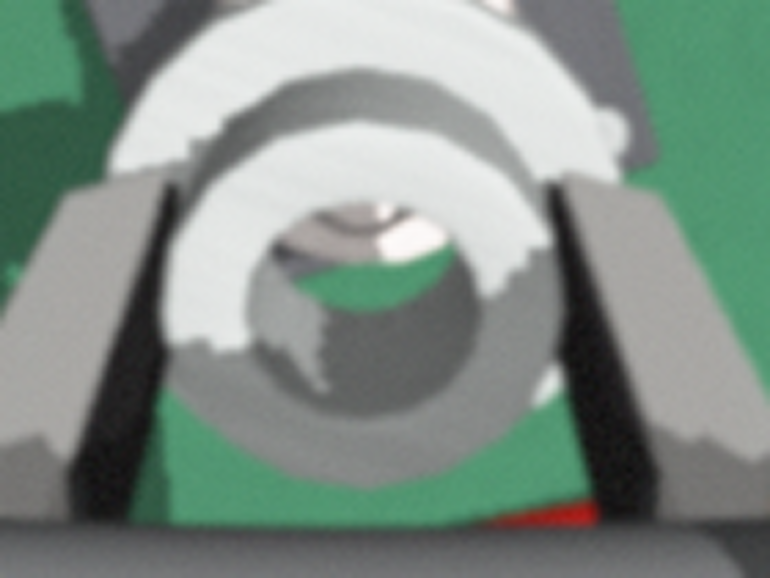

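Aligned through the bore; going down.

Call:
drive_tool(
  series=[
    [[1, 0, 0, 0.8, 0], [1, 0, 0, 1.6, 0], [1, 0, 0, 2.4, 0], [1, 0, 0, 3.0, 0], [1, 0, 0, 3.3, 0], [1, 0, 0, 3.3, 0]],
  ],
)

```text
clock: 33.2
eef_pos: [568.5, 389.4, 80.5]
orientation: [-0.083, -3.14, 0.001]
force: [-0.5, -0.1, -2.9]
width: 42.6
```

Call:
drive_tool(
  series=[
    [[1, 0, 0, 0.7, 0], [1, 0, 0, 1.2, 0], [1, 0, 0, 1.4, 0], [1, 0, 0, 1.4, 0], [1, 0, 0, 1.4, 0]],
  ],
)

```text
clock: 33.7
eef_pos: [568.8, 389.7, 67.3]
orientation: [0.083, 3.14, 0.0]
force: [-0.6, -0.3, -3.0]
width: 43.1
```

Call:
drive_tool(
  series=[
    [[1, 0, 0, 0.15, 0], [1, 0, 0, 0.2, 0], [1, 0, 0, 0.2, 0], [0.4, 0, 0, 0.2, 0], [-0.2, 0, 0, 0.2, 0], [-0.4, 0, 0, 0.2, 0], [-0.4, 0, 0, 0.2, 0], [-0.4, 0, 0, 0.2, 0]],
  ],
)

```text
clock: 34.5
eef_pos: [568.7, 389.7, 65.3]
orientation: [0.083, 3.14, 0.0]
force: [-0.4, -0.7, 0.9]
width: 65.7
```

Call:
drive_tool(
  series=[
    [[-0.4, 0, 0, -3, 0], [-0.7, 0, 0, -6, 0], [-1, 0, 0, -9, 0], [-1, -4, 0, -10, 0], [-1, -8, 0, -10, 0], [-1, -8, 0, -10, 0], [-1, -8, 0, -10, 0], [-1, -8, 0, -10, 0]],
  ],
)

```text
clock: 35.3
eef_pos: [647.6, 385.8, 164.9]
orientation: [-0.082, -3.14, 0.0]
force: [0.6, 0.7, 0.3]
width: 94.0
```

Run:
```python
from disc import *
snap('wrist','w22'); snap('side','s22')
p,im=load('s22'); cv2.imwrite('pics/s22c.png',cv2.resize(im[230:350,150:310],None,fx=4.5,fy=4.5,interpolation=cv2.INTER_CUBIC))
go(570,200,145)
```

```text
tcp [647.5 386.  165.3] q7 0.85 shift cm [  6.78 -18.98   2.03] turn 0 (alt 0.0 ) F [ 0.7  0.  -0.1] w 93.9 t 35.4
```

View pics/w22_b.png

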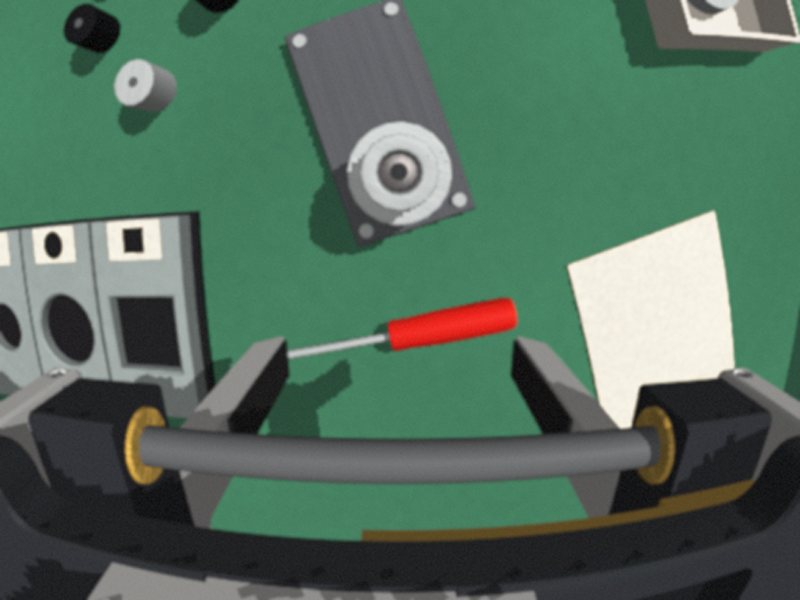

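View pics/s22c.png

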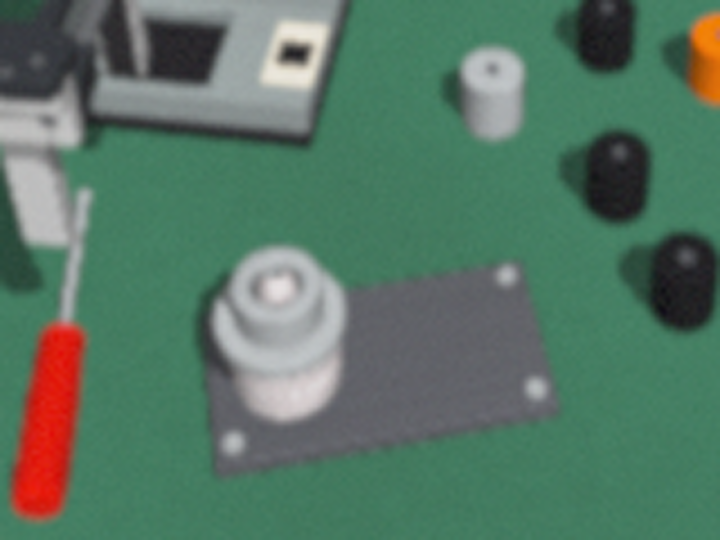

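Call:
drive_tool(
  series=[
    [[-1, 6.8, -18.5, 2, 0], [-1, 6.8, -18.5, 2, 0], [-1, 6.8, -18.5, 2, 0], [-1, 6.8, -18.5, 2, 0], [-1, 6.8, -18.5, 2, 0], [-1, 6.8, -18.5, 2, 0], [-1, 6.8, -18.5, 2, 0], [-1, 6.8, -18.5, 2, 0]],
  ],
)

```text
clock: 36.2
eef_pos: [571.0, 205.8, 145.3]
orientation: [0.08, 3.14, 0.001]
force: [-0.1, -0.5, 0.1]
width: 94.1
```

Run:
```python
from disc import *
snap('wrist','w23')
disc('w23',40,185,300)
go(480,201,60)
```

```text
blob [779. 358.] ell [643.1 533.7] [ 64.4 104. ] rect [658.5 531. ] [92.9 72.2] 18.1
blob [392. 345.] ell [600.9 193.3] [50.4 69.4] rect [606.4 190.4] [64.2 54.2] 84.5
HOLE [367. 334.] ell [594.5 184.7] [22.9 24.1] rect [594.5 184.6] [21.2 21.3] 87.2
blob [239. 329.] ell [588.   97.2] [30.  56.5] rect [589.7 100.3] [51.4 30.3] 87.4
blob [137. 331.] ell [585.4  15.4] [36.5 73.9] rect [588.8  17.2] [75.5 38.1] 87.5
blob [ 62. 327.] ell [580.6 -64.8] [35.2 68. ] rect [581.2 -62. ] [65.7 32.8] 86.1
blob [682. 284.] ell [576.  414.1] [54.5 74.8] rect [573.9 413.5] [73.6 56.7] 33.3
HOLE [695. 297.] ell [581.9 424.2] [31.5 33.2] rect [582.1 424.3] [32.8 32. ] 52.5
blob [ 53. 218.] ell [496.4 -50.1] [ 28.9 122.8] rect [494.9 -50.8] [91.6 27.6] 24.4
blob [382. 152.] ell [479.6 201.2] [33.4 33.6] rect [480.  201.2] [33.2 33.8] 86.9
tcp [571.  205.6 145.2] q7 1.03 shift cm [ 9.06 -0.93  8.52] turn 0 (alt 0.0 ) F [-1.   0.1  0.3] w 93.7 t 36.2
```

View pics/w23_b.png

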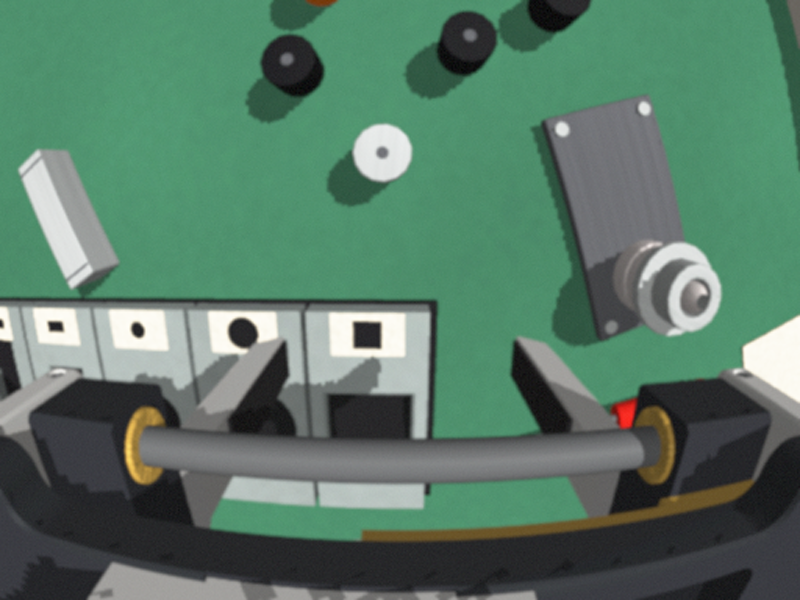

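Call:
drive_tool(
  series=[
    [[-1, 4, -0.5, 3, 0], [-1, 8, -0.8, 6, 0], [-1, 9.1, -0.8, 8.5, 0], [-1, 9.1, -0.8, 8.5, 0], [-1, 9.1, -0.8, 8.5, 0], [-1, 9.1, -0.8, 8.5, 0], [-1, 9.1, -0.8, 8.5, 0]],
  ],
)

```text
clock: 36.95
eef_pos: [481.2, 201.5, 61.3]
orientation: [0.084, 3.139, 0.001]
force: [-0.6, -0.1, 0.3]
width: 94.2
```

Run:
```python
from disc import *
go(480,201.2,16)
```

```text
tcp [481.2 201.5  61.3] q7 0.94 shift cm [ 0.12 -0.04  4.53] turn 0 (alt 0.0 ) F [-0.6 -0.1  0.3] w 94.2 t 37.0
```

Call:
drive_tool(
  series=[
    [[-1, 0, 0, 2, 0], [-1, 0, 0, 4, 0], [-1, 0, 0, 4.4, 0], [-1, 0, 0, 4.4, 0], [1, 0, 0, 4.4, 0], [1, 0, 0, 4.4, 0], [1, 0, 0, 4.4, 0], [1, 0, 0, 4.4, 0], [1, 0, 0, 4.4, 0], [1, 0, 0, 4.4, 0]],
  ],
)

```text
clock: 37.95
eef_pos: [479.7, 201.1, 16.3]
orientation: [0.083, 3.14, 0.0]
force: [-0.1, 0.3, -0.3]
width: 49.2
```

Call:
drive_tool(
  series=[
    [[1, 0, 0, 0, 0], [1, 0, 0, 0, 0], [1, 0, 0, 0, 0], [1, 0, 0, -2, 0], [1, 0, 0, -6, 0], [1, 0, 0, -10, 0], [1, 0, 0, -10, 0], [1, 0, 0, -10, 0], [1, 0, 0, -10, 0]],
  ],
)

```text
clock: 38.85
eef_pos: [478.9, 200.7, 115.0]
orientation: [-0.083, -3.139, 0.001]
force: [-1.0, 0.1, -3.3]
width: 35.3
```

Run:
```python
from held import *
snap('wrist','w24'); crop('w24')
go(664.3,4.2,80,np.radians(87))
```

```text
tcp [478.8 200.6 114.8] q7 0.95 shift cm [-19.57 -18.63   3.46] turn -0.0 (alt 3.141 ) F [-0.4 -0.1 -4.1] w 35.4 t 38.9
```

View pics/w24c.png

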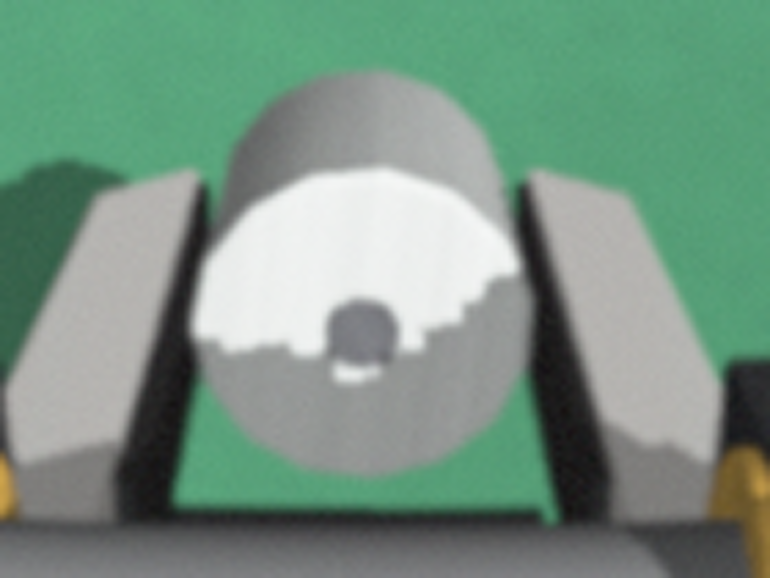

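Call:
drive_tool(
  series=[
    [[1, -19.5, -18.4, 0, 0], [1, -19.5, -18.4, 0, 0], [1, -19.5, -18.4, 0, 0], [1, -19.5, -18.4, 0, 0], [1, -19.5, -18.4, 0, 0], [1, -19.5, -18.4, 0, 0], [1, -19.5, -18.4, 2, 0], [1, -19.5, -18.4, 4, 0], [1, -19.5, -18.4, 4, 0], [1, -19.5, -18.4, 4, 0]],
  ],
)

```text
clock: 39.9
eef_pos: [663.9, 7.3, 75.4]
orientation: [-0.082, -3.138, 0.0]
force: [0.2, -0.3, -2.5]
width: 35.6
```

Run:
```python
from held import *
go(664.3,4.2,31,np.radians(87))
snap('wrist','w25')
```

```text
tcp [663.9   7.3  75.4] q7 1.4 shift cm [-0.06 -0.3   4.44] turn -0.0 (alt 3.141 ) F [ 0.2 -0.3 -2.5] w 35.6 t 39.9
```

View pics/w25_b.png

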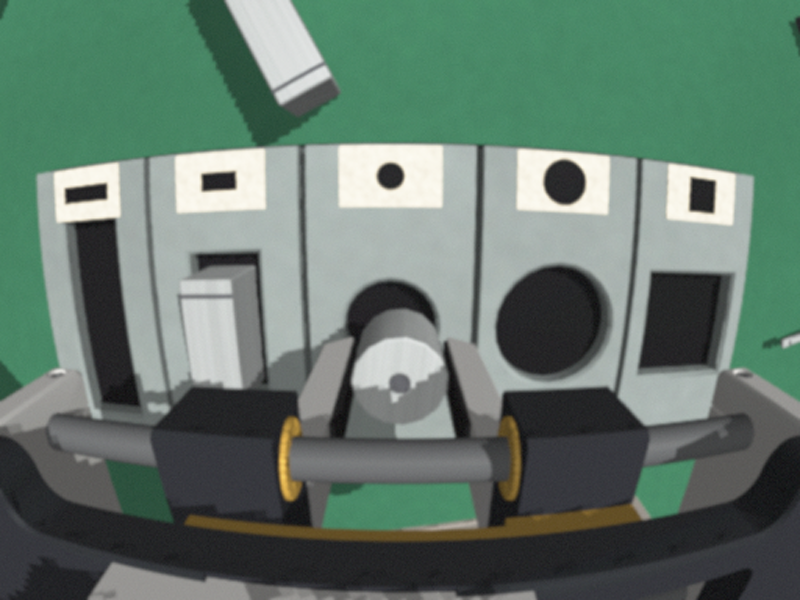

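Call:
drive_tool(
  series=[
    [[1, 0, -0.3, 1, 0], [1, 0, -0.3, 2.2, 0], [1, 0, -0.3, 3.4, 0], [1, 0, -0.3, 4.1, 0], [1, 0, -0.3, 4.3, 0], [1, 0, -0.3, 4.3, 0]],
  ],
)

```text
clock: 40.55
eef_pos: [664.3, 4.1, 32.7]
orientation: [-0.083, -3.14, 0.0]
force: [0.4, -0.1, -3.3]
width: 35.5
```

Call:
drive_tool(
  series=[
    [[1, 0, 0, 0.1, 0], [1, 0, 0, 0.15, 0], [1, 0, 0, 0.15, 0], [0.3, 0, 0, 0.15, 0], [0, 0, 0, 0.15, 0], [0, 0, 0, 0.15, 0], [0, 0, 0, -3, 0], [0, 0, 0, -7, 0], [-0.5, 0, 0, -12, 0], [-1, 0, 0, -14, 0]],
  ],
)

```text
clock: 41.55
eef_pos: [666.3, 4.0, 178.3]
orientation: [0.083, 3.135, 0.001]
force: [0.6, -0.7, 0.1]
width: 59.6
```

Run:
```python
from held import *
go(590,-50,150)
```

```text
tcp [666.3   4.  178.3] q7 1.41 shift cm [ 7.35 -5.8   2.79] turn 0 (alt 0.0 ) F [ 0.6 -0.7  0.1] w 59.6 t 41.5
```

Call:
drive_tool(
  series=[
    [[-1, 7.3, -5.8, 2.5, 0], [-1, 7.3, -5.8, 2.5, 0], [-1, 7.3, -5.8, 2.5, 0], [-1, 7.3, -5.8, 2.5, 0], [-1, 7.3, -5.8, 2.5, 0], [-1, 7.3, -5.8, 2.5, 0]],
  ],
)

```text
clock: 42.15
eef_pos: [589.5, -49.2, 148.5]
orientation: [0.081, 3.14, 0.0]
force: [-0.0, 0.6, 0.0]
width: 94.1
```

Run:
```python
from disc import *
snap('wrist','w26')
disc('w26',40,185,60)
go(495,-50,60)
```

```text
blob [365. 424.] ell [680.4 -76.9] [ 9.6 23.8] rect [679.7 -77.2] [ 9.5 21.6] 88.9
blob [485. 407.] ell [672.2   8.2] [34.8 35.1] rect [672.1   8.1] [34.8 35.3] 90.0
HOLE [485. 407.] ell [672.6   7.6] [10.9 11. ] rect [672.6   7.6] [10.5 10.6] 46.3
blob [349. 369.] ell [638.2 -86.1] [ 6.2 28.9] rect [638.3 -84.3] [24.6  5.7] 87.7
blob [ 30. 325.] ell [ 597.9 -356.3] [28.8 41.8] rect [ 598.8 -360.5] [39.  29.4] 65.0
blob [ 27. 302.] ell [ 577.5 -354.7] [ 5.6 57.5] rect [ 577.5 -354.6] [46.3  6. ] 64.9
blob [698. 290.] ell [596.  174.2] [34.4 58.2] rect [595.7 174.2] [51.  30.5] 86.5
HOLE [698. 290.] ell [595.7 173.9] [23.8 24.5] rect [595.4 174.1] [22.8 21.3] 86.8
blob [601. 288.] ell [590.8  89.9] [33.9 58.5] rect [590.7  89.7] [50.1 30.2] 86.6
HOLE [602. 287.] ell [590.5  89.9] [24.  24.7] rect [590.5  90.1] [24.8 23.9] 47.1
blob [481. 286.] ell [585.9   5.5] [33.7 59.9] rect [586.2   5.6] [50.3 30.1] 87.5
HOLE [482. 286.] ell [585.5   5.7] [14.5 14.6] rect [585.2   5.6] [14.  14.3] 43.2
blob [227. 285.] ell [ 575.5 -162.8] [32.  59.4] rect [ 575.9 -162.7] [49.7 29.3] 86.4
HOLE [226. 285.] ell [ 575.7 -162.4] [12.8 41.1] rect [ 575.8 -162.7] [34.8 11.8] 86.3
blob [351. 285.] ell [580.8 -78.5] [33.7 59.4] rect [580.8 -78.8] [49.4 29.8] 86.7
HOLE [351. 285.] ell [580.6 -78.5] [12.5 24.2] rect [580.6 -78.6] [21.2 11.2] 86.8
blob [424. 221.] ell [542.1 -30.2] [ 5.4 31.8] rect [542.2 -30.4] [ 5.7 26. ] 22.5
blob [386. 149.] ell [495.9 -51.3] [ 28.2 119.8] rect [495.4 -51.4] [91.4 26.4] 24.1
blob [347.  77.] ell [448.8 -73. ] [ 5.2 33.6] rect [448.8 -72.5] [ 5.6 25.9] 23.4
tcp [589.3 -49.2 148.3] q7 1.49 shift cm [ 9.42 -0.57  8.83] turn 0 (alt 0.0 ) F [-0.3  0.5  0.4] w 94.1 t 42.2
```

View pics/w26_b.png

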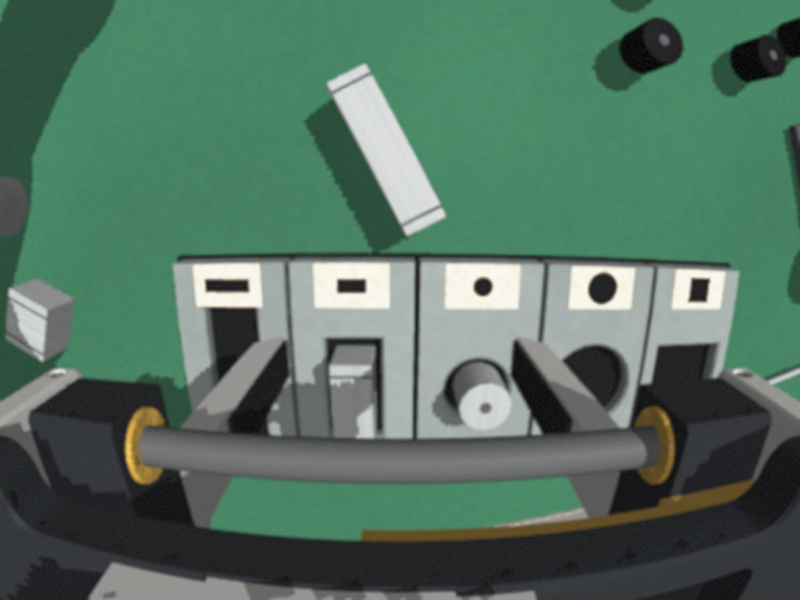

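Run:
```python
from disc import *
go(495.7,-51.4,60,np.radians(114.1))
```

```text
tcp [589.3 -49.2 148.3] q7 1.49 shift cm [ 9.34 -0.7   8.83] turn -0.472 (alt 2.669 ) F [-0.3  0.5  0.4] w 94.1 t 42.2
```

Call:
drive_tool(
  series=[
    [[-1, 4, 0, 2, -0.14], [-1, 8, -0.5, 4, -0.28], [-1, 9.3, -0.7, 6, -0.42], [-1, 9.3, -0.7, 8, -0.47], [-1, 9.3, -0.7, 8.3, -0.47], [-1, 9.3, -0.7, 8.3, -0.47], [-1, 9.3, -0.7, 8.3, -0.47], [-1, 9.3, -0.7, 8.3, -0.47]],
  ],
)

```text
clock: 43.0
eef_pos: [496.1, -52.0, 66.0]
orientation: [-0.649, 3.073, -0.001]
force: [-0.0, -0.4, 0.6]
width: 94.0
```

Run:
```python
from disc import *
go(495.7,-51.4,16,np.radians(114.1))
```

```text
tcp [496.1 -52.   66. ] q7 1.91 shift cm [0.02 0.07 5.  ] turn -0.004 (alt 3.137 ) F [-0.  -0.4  0.6] w 94.0 t 43.0
```

Call:
drive_tool(
  series=[
    [[-1, 0, 0, 2, 0], [-1, 0, 0, 4, 0], [-1, 0, 0, 4.9, 0], [-1, 0, 0, 4.9, 0], [1, 0, 0, 4.9, 0], [1, 0, 0, 4.9, 0], [1, 0, 0, 4.9, 0], [1, 0, 0, 4.9, 0], [1, 0, 0, 4.9, 0], [1, 0, 0, 4.9, 0]],
  ],
)

```text
clock: 44.0
eef_pos: [495.3, -52.1, 16.3]
orientation: [-0.65, 3.073, -0.0]
force: [-0.3, -0.8, -0.0]
width: 49.2
```

Call:
drive_tool(
  series=[
    [[1, 0, 0, 0, 0], [1, 0, 0, 0, 0], [1, 0, 0, 0, 0], [1, 0, 0, 0, 0], [1, 0, 0, -2, 0], [1, 0, 0, -6, 0], [1, 0, 0, -10, 0], [1, 0, 0, -10, 0], [1, 0, 0, -10, 0], [1, 0, 0, -10, 0]],
  ],
)

```text
clock: 45.0
eef_pos: [494.4, -52.1, 115.1]
orientation: [0.65, -3.072, -0.001]
force: [-0.4, 1.0, -3.4]
width: 27.6
```

Run:
```python
from held import *
snap('wrist','w27')
go(654.7,-171.5,90,np.radians(86.9))
```

```text
tcp [494.3 -52.1 114.9] q7 1.92 shift cm [ -9.83 -17.42   2.45] turn 0.471 (alt -2.67 ) F [ 0.3  0.2 -2.5] w 27.5 t 45.0
```

View pics/w27_b.png

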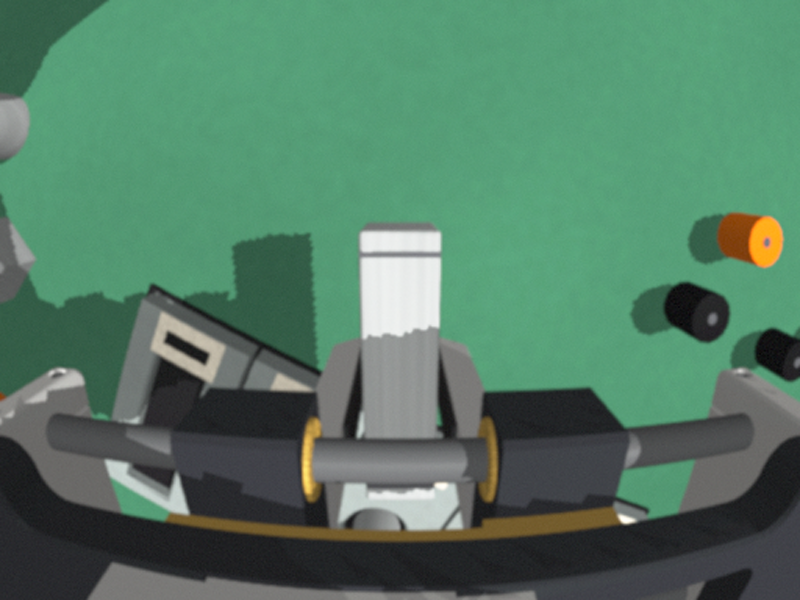

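Run:
```python
from held import *
p,im=load('w27'); q=onz('wrist',p,(400/1.5625,230/1.5625),139); print(q)
P,M,s=tool(); print(M.T@(q-P))
```

```text
[444.31737973 -73.27880127 139.        ]
[ 54.33673649   0.90839138 -24.02168089]
```

Call:
drive_tool(
  series=[
    [[1, -9.8, -17.2, 0, 0.12], [1, -9.8, -17.2, 0, 0.24], [1, -9.8, -17.2, 0, 0.36], [1, -9.8, -17.2, 0, 0.47], [1, -9.8, -17.2, 0, 0.47], [1, -9.8, -17.2, 0, 0.47], [1, -9.8, -17.2, 1, 0.47], [1, -9.8, -17.2, 2.4, 0.47], [1, -9.8, -17.2, 2.4, 0.47], [1, -9.8, -17.2, 2.4, 0.47]],
  ],
)

```text
clock: 46.05
eef_pos: [653.9, -169.2, 91.6]
orientation: [-0.082, -3.139, -0.0]
force: [-0.2, -0.1, -1.6]
width: 27.7
```

Run:
```python
from held import *
go(654.7,-171.5,31,np.radians(86.9))
snap('wrist','w28')
```

```text
tcp [ 653.9 -169.2   91.6] q7 1.69 shift cm [-0.1  -0.23  6.06] turn 0.002 (alt -3.14 ) F [-0.2 -0.1 -1.6] w 27.7 t 46.0
```

View pics/w28_b.png

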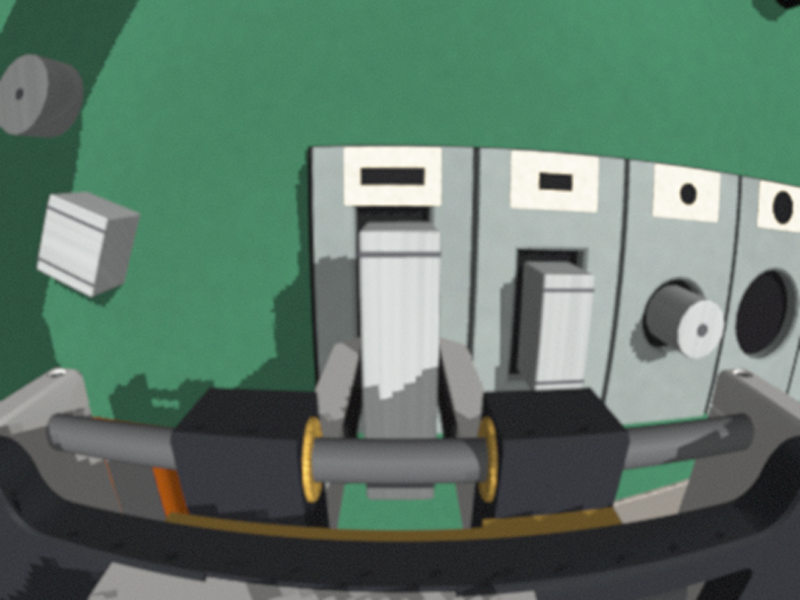

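Call:
drive_tool(
  series=[
    [[1, -0.1, -0.2, 1, 0], [1, -0.1, -0.2, 2.5, 0], [1, -0.1, -0.2, 4, 0], [1, -0.1, -0.2, 5.2, 0], [1, -0.1, -0.2, 5.7, 0], [1, -0.1, -0.2, 5.7, 0], [1, -0.1, -0.2, 5.7, 0]],
  ],
)

```text
clock: 46.8
eef_pos: [655.7, -171.7, 35.4]
orientation: [0.083, 3.14, -0.0]
force: [1.1, 0.7, -2.3]
width: 27.9
```

Call:
drive_tool(
  series=[
    [[1, 0, 0, 0.2, 0], [1, 0, 0, 0.4, 0], [1, 0, 0, 0.4, 0], [1, 0, 0, 0.4, 0]],
  ],
)

```text
clock: 47.2
eef_pos: [655.5, -171.7, 31.3]
orientation: [0.083, 3.14, -0.0]
force: [0.2, -0.3, -2.7]
width: 27.6
```

Call:
drive_tool(
  series=[
    [[1, 0, 0, 0.1, 0], [1, 0, 0, 0.1, 0], [0.3, 0, 0, 0.1, 0], [0.1, 0, 0, 0.1, 0], [0.1, 0, 0, 0.1, 0], [0.1, 0, 0, -3, 0], [0.1, 0, 0, -7, 0], [-0.5, 0, 0, -11, 0], [-1, 0, 0, -12, 0], [-1, 0, 0, -12, 0]],
  ],
)

```text
clock: 48.2
eef_pos: [656.4, -171.9, 153.2]
orientation: [0.083, 3.137, -0.001]
force: [-0.7, -0.2, -1.2]
width: 62.6
```

Run:
```python
from held import *
snap('wrist','w29')
go(690,-365,150)
```

```text
tcp [ 655.5 -171.7  151.3] q7 1.7 shift cm [ -4.47 -19.12   0.13] turn 0 (alt 0.0 ) F [ 0.8  0.2 -1.4] w 66.8 t 48.2
```

View pics/w29_b.png

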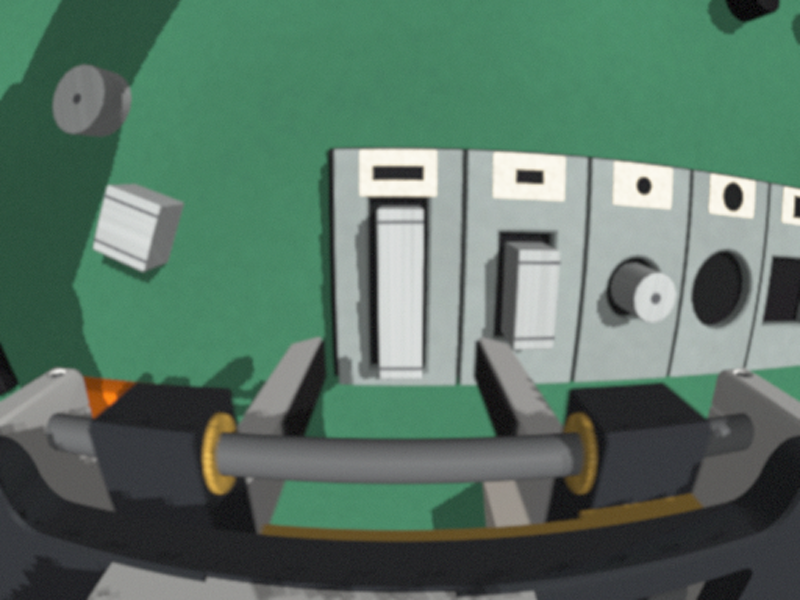

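Call:
drive_tool(
  series=[
    [[-1, -3.5, -18.8, 0, 0], [-1, -3.5, -18.8, 0, 0], [-1, -3.5, -18.8, 0, 0], [-1, -3.5, -18.8, 0, 0], [-1, -3.5, -18.8, 0, 0], [-1, -3.5, -18.8, 0, 0], [-1, -3.5, -18.8, 0, 0]],
  ],
)

```text
clock: 48.95
eef_pos: [680.2, -359.7, 149.5]
orientation: [-0.081, -3.139, -0.002]
force: [-0.6, 1.0, -0.5]
width: 93.9
```

Run:
```python
from disc import *
snap('wrist','w30')
disc('w30',40,165,60)
go(600,-370,70,np.radians(65))
```

```text
HOLE [734. 253.] ell [ 660.3 -101.1] [ 50.2 102.6] rect [660.7 -98.5] [54.6 86.7] 86.4
HOLE [745. 156.] ell [584.8 -90.9] [11.1 23.1] rect [584.8 -90.7] [21.2 10.9] 87.3
blob [383. 168.] ell [ 596.8 -364.6] [56.6 57.2] rect [ 597.  -364.6] [49.6 49.5] 64.8
HOLE [642. 240.] ell [ 650.6 -188.4] [ 42.  153.9] rect [ 655.  -189.2] [ 48.  128.7] 79.5
HOLE [657. 140.] ell [ 579.7 -175.7] [11.1 40.2] rect [ 579.7 -175.9] [33.1 10.9] 87.2
blob [332.  26.] ell [ 502.5 -391. ] [22.9 43. ] rect [ 503.3 -391. ] [23.5 45.4] 51.8
tcp [ 680.5 -359.4  150.1] q7 1.96 shift cm [ 7.98 -1.48  8.02] turn 0.385 (alt -2.756 ) F [0.9 0.2 0.2] w 93.8 t 49.0
```

View pics/w30_b.png

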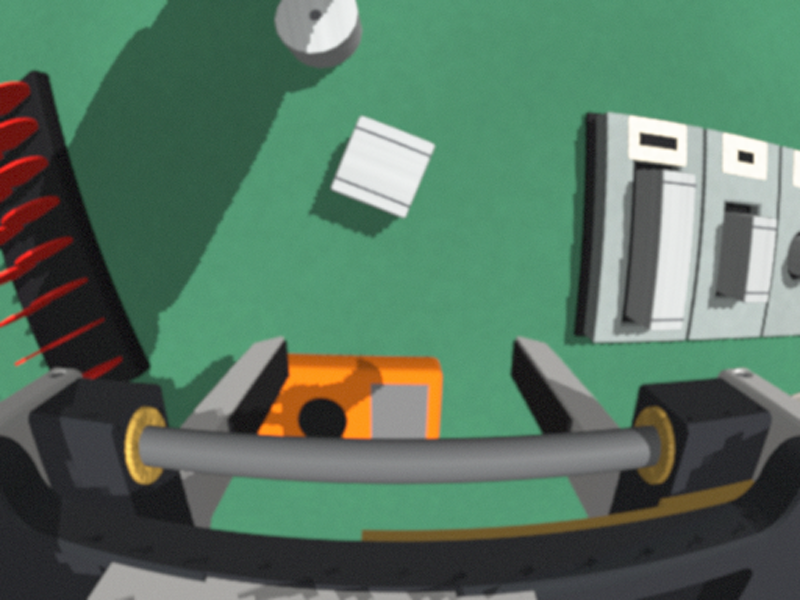

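Run:
```python
from disc import *
go(597.2,-364.8,66,np.radians(64.8))
```

```text
tcp [ 680.5 -359.4  150.1] q7 1.96 shift cm [ 8.28 -0.98  8.42] turn 0.389 (alt -2.753 ) F [0.9 0.2 0.2] w 93.8 t 49.0
```

Call:
drive_tool(
  series=[
    [[-1, 4, -0.5, 2, 0.13], [-1, 8.2, -0.9, 4, 0.26], [-1, 8.2, -0.9, 6, 0.39], [-1, 8.2, -0.9, 8, 0.39], [-1, 8.2, -0.9, 8.3, 0.39], [-1, 8.2, -0.9, 8.3, 0.39], [-1, 8.2, -0.9, 8.3, 0.39], [-1, 8.2, -0.9, 8.3, 0.39]],
  ],
)

```text
clock: 49.8
eef_pos: [598.8, -366.0, 69.3]
orientation: [0.689, 3.064, -0.0]
force: [-0.4, 0.2, 0.7]
width: 93.6
```

Run:
```python
from disc import *
go(597.2,-364.8,16,np.radians(64.8))
```

```text
tcp [ 598.8 -366.    69.3] q7 1.67 shift cm [0.21 0.04 5.33] turn -0.002 (alt 3.139 ) F [-0.4  0.2  0.7] w 93.6 t 49.8
```

Call:
drive_tool(
  series=[
    [[-1, 0.1, 0, 2, 0], [-1, 0.1, 0, 4, 0], [-1, 0.1, 0, 5.2, 0], [-1, 0.1, 0, 5.2, 0], [1, 0.1, 0, 5.2, 0], [1, 0.1, 0, 5.2, 0], [1, 0.1, 0, 5.2, 0], [1, 0.1, 0, 5.2, 0], [1, 0.1, 0, 5.2, 0], [1, 0.1, 0, 5.2, 0]],
  ],
)

```text
clock: 50.8
eef_pos: [597.2, -365.6, 16.4]
orientation: [0.69, 3.065, -0.0]
force: [1.1, 3.6, 4.3]
width: 50.0
```

Call:
drive_tool(
  series=[
    [[1, 0, 0, 0, 0], [1, 0, 0, 0, 0], [1, 0, 0, -2, 0], [1, 0, 0, -6, 0], [1, 0, 0, -10, 0], [1, 0, 0, -12, 0], [1, 0, 0, -12, 0], [1, 0, 0, -12, 0], [1, 0, 0, -12, 0]],
  ],
)

```text
clock: 51.7
eef_pos: [596.2, -364.8, 134.0]
orientation: [-0.689, -3.062, -0.001]
force: [0.8, 0.3, -4.2]
width: 49.5
```

Run:
```python
from held import *
snap('wrist','w31')
go(674.6,179.5,130,np.radians(86.9))
```

```text
tcp [ 596.3 -364.9  134. ] q7 1.66 shift cm [16.25 52.55  0.45] turn -0.389 (alt 2.753 ) F [-0.4  0.6 -4.7] w 49.7 t 51.8
```

View pics/w31_b.png

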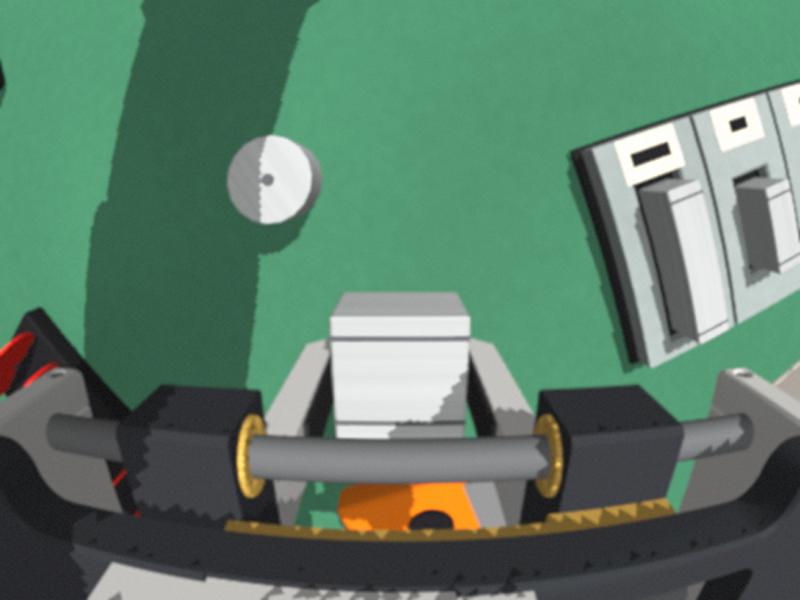

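Call:
drive_tool(
  series=[
    [[1, 16.2, 52.5, 0, -0.13], [1, 16.2, 52.5, 0, -0.26], [1, 16.2, 52.5, 0, -0.39], [1, 16.2, 52.5, 0, -0.39], [1, 16.2, 52.5, 0, -0.39], [1, 16.2, 52.5, 0, -0.39], [1, 16.2, 52.5, 0, -0.39], [1, 16.2, 52.5, 0, -0.39], [1, 16.2, 52.5, 0, -0.39], [1, 16.2, 52.5, 0, -0.39]],
  ],
)

```text
clock: 52.75
eef_pos: [668.1, 131.2, 134.7]
orientation: [-0.083, -3.139, 0.001]
force: [0.2, -0.1, -4.4]
width: 49.6
```

Run:
```python
from held import *
p,im=load('w31'); q=onz('wrist',p,(400/1.5625,316/1.5625),134+24); q2=onz('wrist',p,(400/1.5625,437/1.5625),134+24); t=np.array([596.3,-364.9,134])
print((q-t).round(1),np.linalg.norm((q-t)[:2]),np.linalg.norm((q2-t)[:2]))
go(674.6,179.5,100,np.radians(86.9))
```

```text
[-22.3  11.9  24. ] 25.29412402026541 23.262189131889187
tcp [668.1 131.2 134.7] q7 1.22 shift cm [-0.4   4.86  3.47] turn 0.001 (alt -3.14 ) F [ 0.2 -0.1 -4.4] w 49.6 t 52.8
```

Call:
drive_tool(
  series=[
    [[1, -0.4, 4.4, 0, 0], [1, -0.4, 4.4, 2, 0], [1, -0.4, 4.4, 4, 0], [1, -0.4, 4.4, 5, 0], [1, -0.4, 4.4, 5, 0], [1, -0.4, 4.4, 5, 0], [1, -0.4, 4.4, 5, 0]],
  ],
)

```text
clock: 53.45
eef_pos: [675.7, 172.9, 87.2]
orientation: [0.084, 3.139, 0.001]
force: [0.5, -0.3, -4.3]
width: 50.0
```

Run:
```python
from held import *
go(674.6,179.5,30.6,np.radians(86.9))
snap('wrist','w32')
```

```text
tcp [675.7 172.9  87.2] q7 1.16 shift cm [0.15 0.65 5.66] turn 0.001 (alt -3.141 ) F [ 0.5 -0.3 -4.3] w 50.0 t 53.5
```

View pics/w32_b.png

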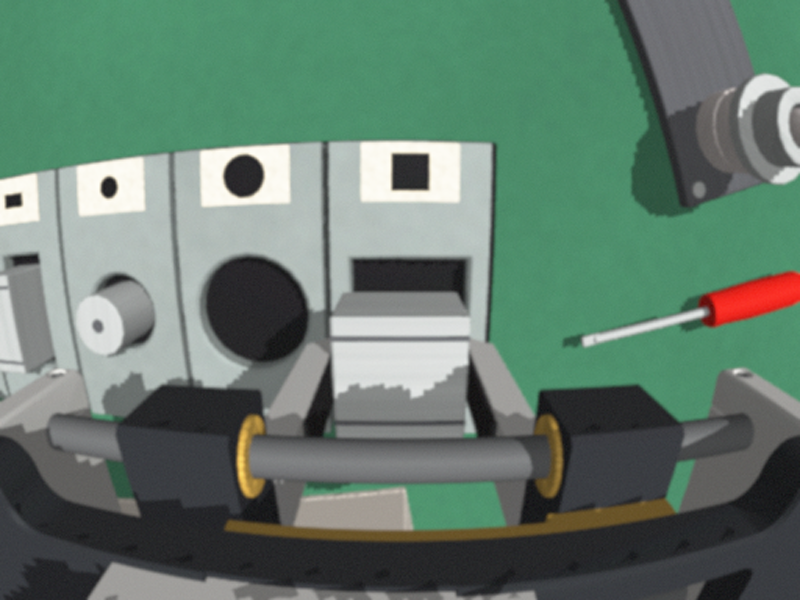

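Call:
drive_tool(
  series=[
    [[1, 0.1, 0.6, 0, 0], [1, 0.1, 0.6, 1, 0], [1, 0.1, 0.6, 2.5, 0], [1, 0.1, 0.6, 4, 0], [1, 0.1, 0.6, 5, 0], [1, 0.1, 0.6, 5.2, 0], [1, 0.1, 0.6, 5.2, 0], [1, 0.1, 0.6, 5.2, 0]],
  ],
)

```text
clock: 54.3
eef_pos: [674.7, 179.1, 34.6]
orientation: [0.083, 3.14, 0.0]
force: [0.5, -0.6, -4.5]
width: 49.8
```

Call:
drive_tool(
  series=[
    [[1, 0, 0, 0.2, 0], [1, 0, 0, 0.35, 0], [1, 0, 0, 0.35, 0], [1, 0, 0, 0.35, 0]],
  ],
)

```text
clock: 54.7
eef_pos: [674.4, 179.1, 30.8]
orientation: [0.083, 3.14, 0.0]
force: [0.7, -0.0, -4.1]
width: 50.0
```

Call:
drive_tool(
  series=[
    [[1, 0, 0, 0.05, 0], [0.3, 0, 0, 0.05, 0], [-0.3, 0, 0, 0.05, 0], [-0.5, 0, 0, 0.05, 0], [-0.5, 0, 0, 0.05, 0], [-0.5, 0, 0, -3, 0], [-0.5, 0, 0, -7, 0], [-0.7, 0, 0, -11, 0], [-1, 0, 0, -12, 0], [-1, 0, 0, -12, 0]],
  ],
)

```text
clock: 55.7
eef_pos: [675.5, 179.4, 152.9]
orientation: [0.083, 3.137, 0.002]
force: [0.1, 0.0, -0.4]
width: 90.9
```

Run:
```python
from held import *
snap('wrist','w33')
go(590,-390,150)
```

```text
tcp [674.5 179.1 150.9] q7 1.15 shift cm [  5.43 -57.28   0.07] turn 0 (alt 0.0 ) F [-0.3  0.7 -0.6] w 92.7 t 55.8
```

View pics/w33_b.png

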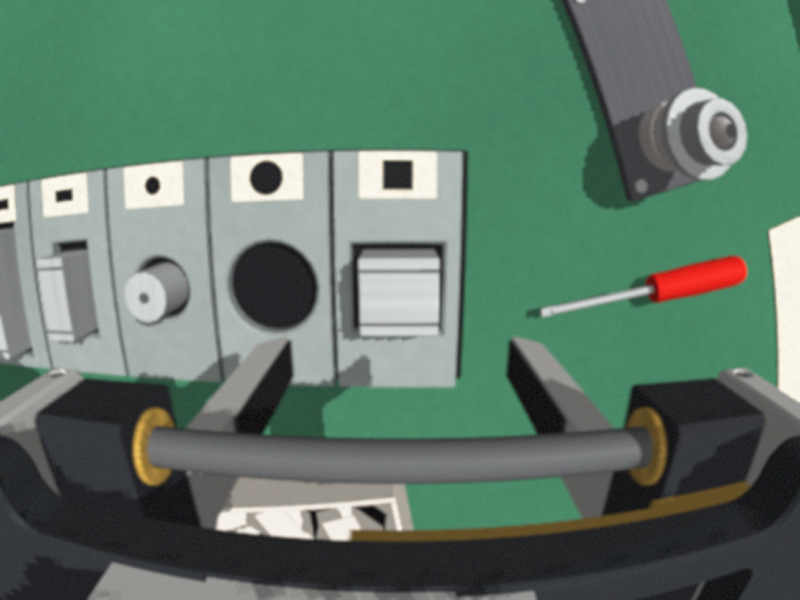

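Call:
drive_tool(
  series=[
    [[-1, 5.4, -57, 0, 0], [-1, 5.4, -57, 0, 0], [-1, 5.4, -57, 0, 0], [-1, 5.4, -57, 0, 0], [-1, 5.4, -57, 0, 0], [-1, 5.4, -57, 0, 0], [-1, 5.4, -57, 0, 0], [-1, 5.4, -57, 0, 0], [-1, 5.4, -57, 0, 0], [-1, 5.4, -57, 0, 0]],
  ],
)

```text
clock: 56.75
eef_pos: [599.5, -317.0, 148.7]
orientation: [-0.083, -3.138, -0.001]
force: [1.0, 0.6, 0.6]
width: 93.6
```

Run:
```python
from held import *
go(590,-390,150)
```

```text
tcp [ 599.5 -317.   148.7] q7 1.95 shift cm [ 0.57 -7.34 -0.14] turn 0 (alt 0.0 ) F [1.  0.6 0.6] w 93.6 t 56.8
```

Call:
drive_tool(
  series=[
    [[-1, 0, -6.5, 0, 0], [-1, 0, -6.5, 0, 0], [-1, 0, -6.5, 0, 0], [-1, 0, -6.5, 0, 0], [-1, 0, -6.5, 0, 0]],
  ],
)

```text
clock: 57.25
eef_pos: [598.0, -378.2, 149.9]
orientation: [-0.08, -3.14, -0.002]
force: [0.2, 0.2, 0.1]
width: 93.7
```

Run:
```python
from disc import *
snap('wrist','w34')
disc('w34',40,120,300)
go(493,-403,66)
```

```text
blob [224. 590.] ell [ 898.5 -663.9] [ 56.3 402.9] rect [ 883.1 -603.1] [ 65.8 349.5] 11.1
blob [426. 505.] ell [ 768.  -364.2] [44.4 55.2] rect [ 767.9 -364.1] [38.7 47.6] 85.5
blob [395. 459.] ell [ 726.4 -380.4] [ 22.5 766. ] rect [ 726.1 -387. ] [421.9  24.7] 87.0
blob [553. 366.] ell [ 654.3 -271.6] [15.5 70. ] rect [ 656.4 -270.9] [77.7 16.5] 42.6
blob [239. 378.] ell [ 655.3 -497.3] [20.8 97.4] rect [ 653.8 -493.7] [21.5 97.3] 42.6
blob [351. 134.] ell [ 493.7 -401.6] [52.9 53.9] rect [ 493.8 -401.7] [53.6 53.7] 85.3
tcp [ 598.1 -378.3  150.2] q7 2.04 shift cm [10.37 -3.01  8.43] turn 0 (alt 0.0 ) F [ 0.6 -1.3 -0.4] w 93.9 t 57.3
```

View pics/w34_b.png

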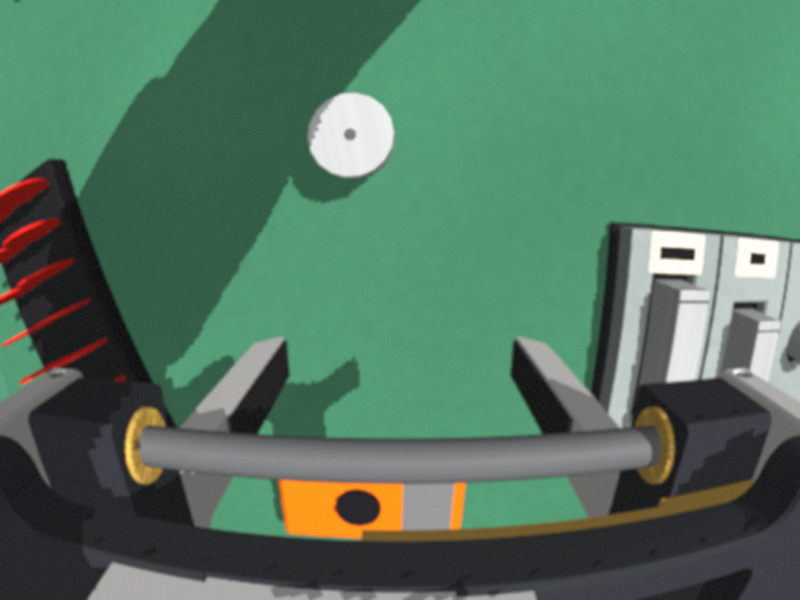

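Call:
drive_tool(
  series=[
    [[-1, 4, -1.5, 2, 0], [-1, 8, -2.5, 5, 0], [-1, 10.3, -2.8, 8.3, 0], [-1, 10.3, -2.8, 8.3, 0], [-1, 10.3, -2.8, 8.3, 0], [-1, 10.3, -2.8, 8.3, 0], [-1, 10.3, -2.8, 8.3, 0], [-1, 10.3, -2.8, 8.3, 0]],
  ],
)

```text
clock: 58.1
eef_pos: [494.4, -402.7, 68.4]
orientation: [0.081, 3.139, -0.001]
force: [0.6, 0.2, -0.3]
width: 94.1
```

Run:
```python
from disc import *
go(493.8,-401.7,16)
```

```text
tcp [ 494.4 -402.7   68.4] q7 2.15 shift cm [0.07 0.1  5.24] turn 0 (alt 0.0 ) F [ 0.6  0.2 -0.3] w 94.1 t 58.1
```

Call:
drive_tool(
  series=[
    [[-1, 0, 0.1, 2, 0], [-1, 0, 0.1, 4, 0], [-1, 0, 0.1, 5.1, 0], [-1, 0, 0.1, 5.1, 0], [1, 0, 0.1, 5.1, 0], [1, 0, 0.1, 5.1, 0], [1, 0, 0.1, 5.1, 0], [1, 0, 0.1, 5.1, 0], [1, 0, 0.1, 5.1, 0], [1, 0, 0.1, 5.1, 0]],
  ],
)

```text
clock: 59.1
eef_pos: [493.4, -402.2, 17.0]
orientation: [0.083, 3.14, -0.001]
force: [0.1, -0.4, 2.3]
width: 53.3
```

Call:
drive_tool(
  series=[
    [[1, 0, 0, 0, 0], [1, 0, 0, 0, 0], [1, 0, 0, -2, 0], [1, 0, 0, -6, 0], [1, 0, 0, -10, 0], [1, 0, 0, -12, 0], [1, 0, 0, -12, 0], [1, 0, 0, -12, 0], [1, 0, 0, -12, 0]],
  ],
)

```text
clock: 60.0
eef_pos: [492.4, -401.2, 134.8]
orientation: [-0.083, -3.138, -0.002]
force: [0.4, 0.4, -4.1]
width: 53.2
```

Run:
```python
from held import *
snap('wrist','w35'); crop('w35')
go(669.3,91.6,130,np.radians(86.9))
```

```text
tcp [ 492.4 -401.3  134.8] q7 2.15 shift cm [-15.06  50.15   0.51] turn 0.001 (alt -3.14 ) F [ 0.2  0.2 -4. ] w 53.4 t 60.0
```

View pics/w35c.png

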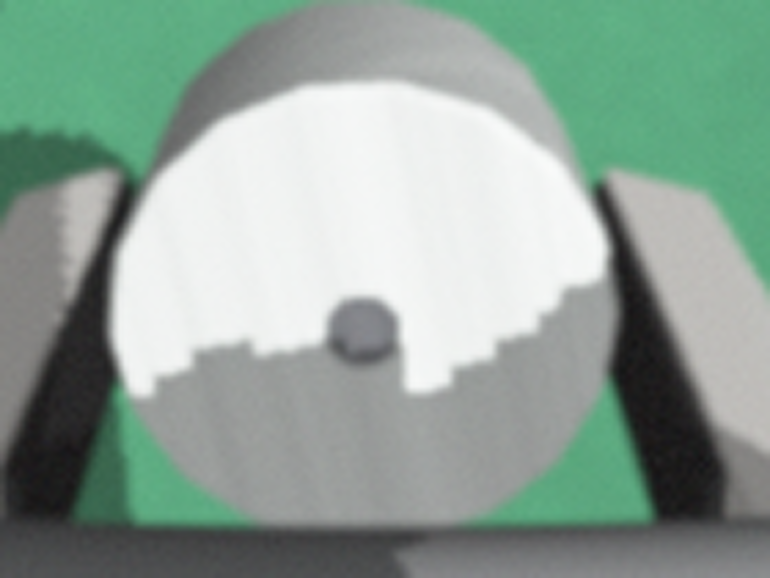

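Held well. Carry to the round pocket.

Call:
drive_tool(
  series=[
    [[1, -15, 50, 0, 0], [1, -15, 50, 0, 0], [1, -15, 50, 0, 0], [1, -15, 50, 0, 0], [1, -15, 50, 0, 0], [1, -15, 50, 0, 0], [1, -15, 50, 0, 0], [1, -15, 50, 0, 0], [1, -15, 50, 0, 0], [1, -15, 50, 0, 0]],
  ],
)

```text
clock: 61.05
eef_pos: [661.8, 70.7, 135.3]
orientation: [-0.083, -3.139, 0.001]
force: [1.0, -0.8, -3.9]
width: 53.3
```

Run:
```python
from held import *
go(669.3,91.6,90,np.radians(86.9))
```

```text
tcp [661.8  70.7 135.3] q7 1.3 shift cm [-0.65  2.13  4.52] turn 0.001 (alt -3.14 ) F [ 1.  -0.8 -3.9] w 53.3 t 61.0
```

Call:
drive_tool(
  series=[
    [[1, -0.5, 1.5, 0, 0], [1, -0.5, 1.5, 2, 0], [1, -0.5, 1.5, 4, 0], [1, -0.5, 1.5, 4.5, 0], [1, -0.5, 1.5, 4.5, 0], [1, -0.5, 1.5, 4.5, 0], [1, -0.5, 1.5, 4.5, 0]],
  ],
)

```text
clock: 61.75
eef_pos: [668.4, 83.3, 92.6]
orientation: [0.084, 3.139, 0.0]
force: [0.6, 0.0, -3.2]
width: 53.6
```

Run:
```python
from held import *
go(669.3,91.6,31.2,np.radians(86.9))
snap('wrist','w36')
```

```text
tcp [668.4  83.3  92.6] q7 1.28 shift cm [-0.04  0.83  6.14] turn 0.001 (alt -3.141 ) F [ 0.6  0.  -3.2] w 53.6 t 61.8
```

View pics/w36_b.png

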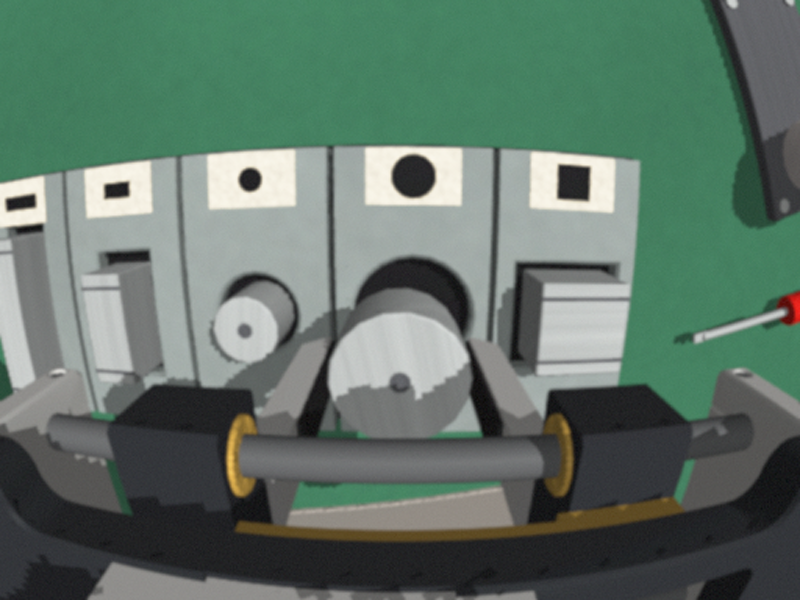

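Call:
drive_tool(
  series=[
    [[1, 0, 0.8, 0, 0], [1, 0, 0.8, 1, 0], [1, 0, 0.8, 2.5, 0], [1, 0, 0.8, 4, 0], [1, 0, 0.8, 5.3, 0], [1, 0, 0.8, 5.7, 0], [1, 0, 0.8, 5.7, 0], [1, 0, 0.8, 5.7, 0]],
  ],
)

```text
clock: 62.6
eef_pos: [668.5, 91.4, 34.9]
orientation: [0.083, 3.14, 0.0]
force: [0.5, -0.7, -5.1]
width: 53.2
```

Call:
drive_tool(
  series=[
    [[1, 0, 0, 0.2, 0], [1, 0, 0, 0.35, 0], [1, 0, 0, 0.35, 0], [1, 0, 0, 0.35, 0], [0.3, 0, 0, 0.35, 0], [-0.3, 0, 0, 0.35, 0], [-0.4, 0, 0, 0.35, 0], [-0.4, 0, 0, 0.35, 0]],
  ],
)

```text
clock: 63.4
eef_pos: [668.5, 91.5, 31.5]
orientation: [0.083, 3.14, 0.0]
force: [-0.2, 0.6, -0.4]
width: 65.8
```

Call:
drive_tool(
  series=[
    [[-0.4, 0, 0, -3, 0], [-0.4, 0, 0, -7, 0], [-0.4, 0, 0, -12, 0], [-0.4, -7, 0, -17, 0], [-0.4, -7, -4, -20, 0], [-0.4, -7, -8, -20, 0], [-0.4, -7, -8, -20, 0], [-0.4, -7, -8, -20, 0], [-0.4, -7, -8, -20, 0]],
  ],
)

```text
clock: 64.3
eef_pos: [733.5, 9.0, 230.7]
orientation: [-0.082, -3.14, -0.001]
force: [-0.1, 0.4, -1.3]
width: 66.1
```

Run:
```python
from held import *
snap('wrist','w37'); go(700,0,200); snap('side','s37'); snap('top','t37')
p,im=load('s37'); cv2.imwrite('pics/s37c.png',cv2.resize(im[140:350,130:310],None,fx=2.85,fy=2.85,interpolation=cv2.INTER_CUBIC))
```

```text
tcp [733.4   9.6 230.5] q7 1.42 shift cm [ 3.29 -1.13  3.05] turn 0 (alt 0.0 ) F [-1.2 -0.5  0.6] w 65.6 t 64.3
```

View pics/w37_b.png

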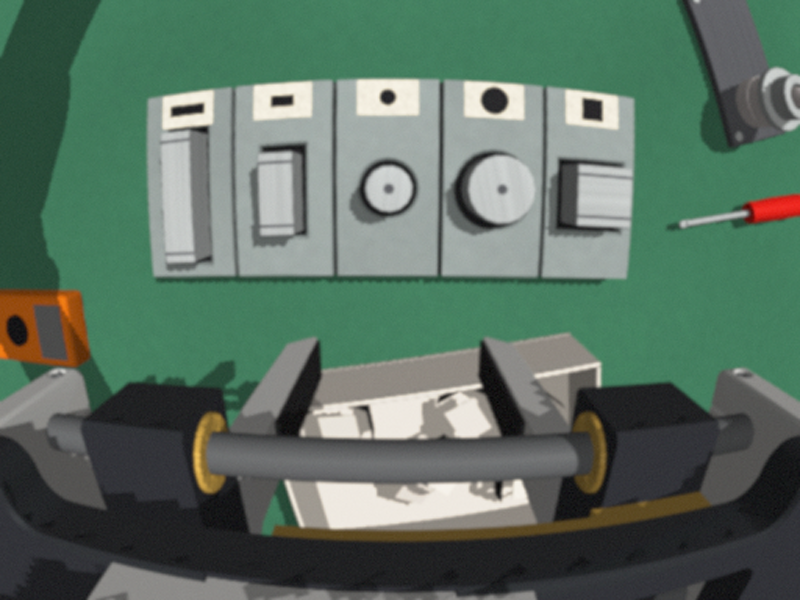

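View pics/s37c.png

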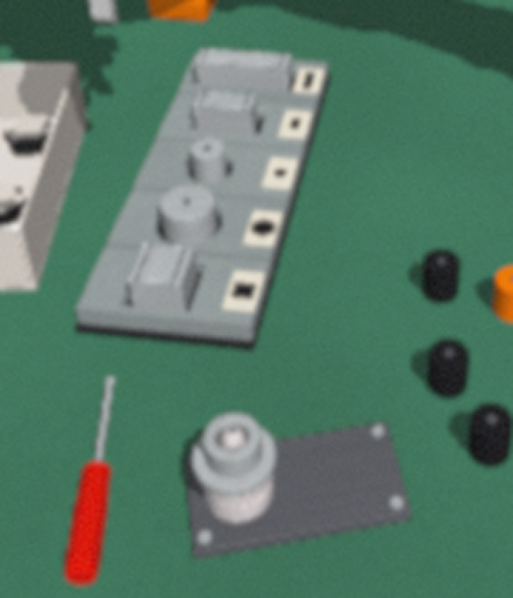

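View pics/t37_b.png

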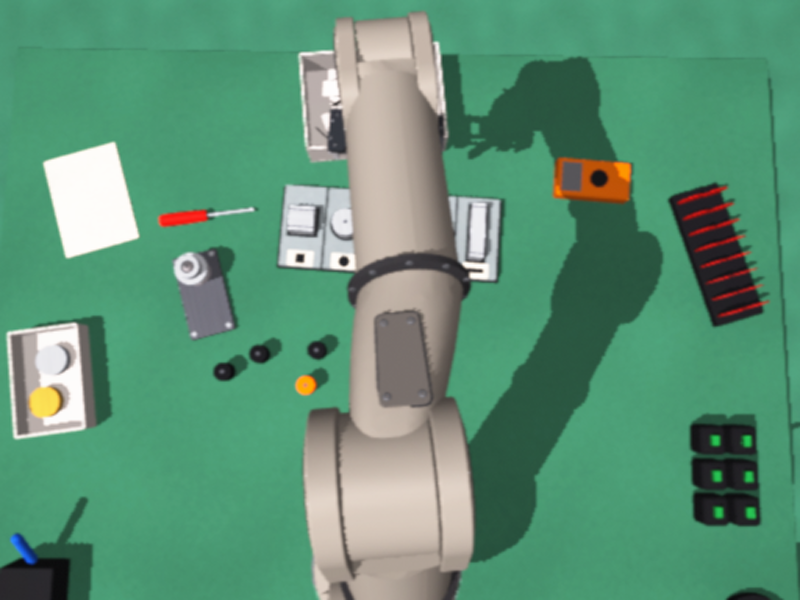

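Run:
```python
from disc import *
p,_=load('w37'); W=lambda u,v,z=54:onz('wrist',p,(u/1.5625,v/1.5625),z)[:2].round(1)
print('pin',W(388,188),'slot 664.2 4.2'); print('round',W(502,188),'slot 669.3 91.5')
q,_=load('w36'); r,_=load('w33')
print('pin 3d',two([ray('wrist',p,np.array((388,188))/1.5625),ray('wrist',r,np.array((144,297))/1.5625)]))
m=lambda c:np.mean([W(*a) for a in c],0).round(1)
print('long',m([(163,130),(190,129),(192,262),(166,262)]),'slot 654.7 -171')
print('short',m([(259,152),(295,152),(294,235),(259,234)]),'slot 659.3 -83.3')
print('sq',m([(578,165),(631,167),(630,229),(577,228)]),'slot 674.5 179.5')
s,_=load('s37'); t=lambda u,v:(130+u/2.85,140+v/2.85)
print('round 3d',two([ray('wrist',p,np.array((502,188))/1.5625),ray('side',s,t(187,202))]))
print('stack top',onz('side',s,t(233,438),92), ctrl.state()['force'])
```

```text
pin [664.6   5.4] slot 664.2 4.2
round [667.9  93.2] slot 669.3 91.5
pin 3d (array([664.52151399,   5.30975171,  53.20636073]), [np.float64(0.11357192207209062), np.float64(0.11357192207202362)])
long [ 654.8 -169.4] slot 654.7 -171
short [662.2 -81.8] slot 659.3 -83.3
sq [675.4 181.1] slot 674.5 179.5
round 3d (array([667.76706023,  93.44001319,  53.02182752]), [np.float64(0.09968942640532644), np.float64(0.09968942640536156)])
stack top [565.87902505 399.48858227  92.        ] [ 0.89326402  0.35317582 -0.28752957]
```

Run:
```python
from disc import *
s,_=load('s37'); print((proj('side',s,(569.7,390.8,92))-[130,140])*2.85,(proj('side',s,(569.7,390.8,84))-[130,140])*2.85)
a,ia=load('w22'); b,ib=load('w33')
cv2.imwrite('pics/w22c.png',cv2.resize(ia[60:160,205:305],None,fx=5.5,fy=5.5,interpolation=cv2.INTER_CUBIC))
cv2.imwrite('pics/w33c.png',cv2.resize(ib[40:140,390:490],None,fx=5.5,fy=5.5,interpolation=cv2.INTER_CUBIC))
```

```text
[229.91803639 428.09206209] [230.75016339 434.85338495]
```

View pics/w22c.png

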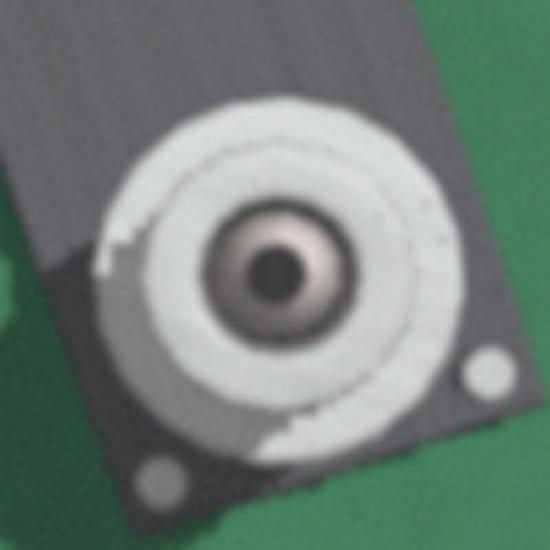

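View pics/w33c.png

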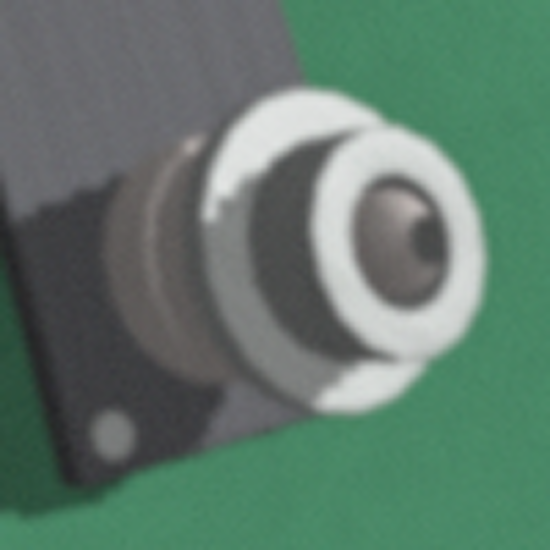

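Run:
```python
from disc import *
a,_=load('w22'); b,_=load('w33')
print(two([ray('wrist',a,(205+280/5.5,60+274/5.5)),ray('wrist',b,(390+402/5.5,40+243/5.5))]))
print(ctrl.state()['clock']); ctrl.sign_off()
```

```text
(array([569.82527202, 391.29825409,  83.78799679]), [np.float64(0.03443762708752321), np.float64(0.034437627087634544)])
64.45
the job is handed in; nothing more can be done
```

The job is done and handed in at 64.5 s of the 210 s allowed. All parts were present except that no part was found missing today: both sleeves and all five setting blocks were there. The short block came off the fixture into its pocket. Both sleeves went onto the stem, then the collar, flange down, and the long, square, pin and round blocks went into their pockets.

**Last checks before handing in:**
- **Stack:** two wrist views put the collar's bore centre at (569.8, 391.3) and its top at z = 83.8 mm. The stem was measured at about (569.7, 390.8), and 84 mm was expected. Sleeves, flange and collar look flush and concentric.
- **Blocks:** every block top measured within about 3.5 mm of its pocket's centre (limit 11 mm). Tops measured at 53.0 mm (round) and 53.2 mm (pin), where 54 mm is expected. For the other three I judged the seating from the pictures, not from a height measurement.
- **Arm:** the gripper was open and clear of everything, with no contact force. The screwdriver looks unmoved in the pictures, but I did not measure it.

**Where checks disagreed:**
- A hand-picked stem tip in the side picture came out about 9 mm off in y. When I projected the measured tip back into that picture, it fell only about 3–4 camera pixels from the point I had picked. I trusted the wrist views.
- The short block met about 30 N as it seated, below the limits. None of the other placings showed a push like that.
- Held parts read about 1.4 mm off sideways in the wrist camera. I allowed for this when lining up the sleeves and collar over the stem.

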